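# Tighten a purge-line compression nut one flat past finger-tight

### The job

Run the brass compression nut on the gas fitting clockwise with the fingers until it is finger-tight, no farther, and let go. Then draw the wrench out from under the riser plate, lay it flat on the blue mat, let go, take it again so that its jaw is free, and with it turn the nut one flat (60 degrees, red stripe from the white mark to the green mark) past finger-tight. Finally take the wrench off, leaving the nut tight, and lay it flat on the blue mat again; leave everything else where it stands.

Things in the scene. Friction and masses are not known exactly. Their poses are not given: they have to be found in the camera images.
- nut (a joint): rotation of the brass hex nut on its thread, rad: negative while loose, growing as the nut is turned clockwise seen from above, 0 when finger-tight (it begins 0.75 to 1.35 rad loose). It turns easily (about 0.15 N m) up to 0. It stays where it is left and does not rise or sink as it turns.
- ferrule (a joint): how far the nut has been turned past finger-tight, rad, growing clockwise; 0 at the start. It moves only when the nut, already at 0, is turned on; that takes about 0.8 N m, felt as a sudden stiffening. One flat (60 degrees) is 1.047; it stays where it is left.
- nut_center (a point): centre of the brass hex nut: upright, 36 mm across flats, 34 mm tall (top 112 mm, underside 78 mm above the table), with a steel tube stub 22 mm across rising 28 mm above it. x is the outward normal of the flat with a red stripe (also on top); flats lie every 60 degrees from it; z is up, the axis of turning.
- fitting_top (a point): centre of the top of the fixed black collar (80 mm across, 74 mm above the table) just under the nut, over an aluminium block 90 mm square and 45 mm high. The white mark, along its x axis, is where the red stripe stands when the nut is finger-tight; the green mark, 60 degrees clockwise of it seen from above, is one flat farther.
- wrench_jaw (a point): centre of the open jaw of the steel open-ended wrench, half-way through its 12 mm thickness. x points from jaw to handle, z out of its upper face. The jaw gap is 38 mm (y -19 to 19) between prongs 10 mm thick (head 58 mm wide), open towards -x; prongs reach x = -19 mm, the jaw's back is at x = 27 mm, the head ends at x = 41 mm. 1 mm clear of the nut each side: 6 degrees of play either way.
- wrench_mid (a point): point on the wrench's handle 75 mm from the jaw centre, half-way through its thickness, near its balance point; axes as for wrench_jaw. The handle is 22 mm wide and runs from x = -34 to 90 mm of this point.
- wrench: the wrench, 184 mm long, about 0.3 kg; origin under the jaw centre on its lower face, axes as for wrench_jaw. At the start it lies on the table with its handle under the riser plate and only its head showing.
- riser_edge (a point): middle of the front edge, on the upper face, of the fixed low black riser plate: 150 mm deep along x, 190 mm wide along y, 10 mm thick, top 48 mm and underside 38 mm above the table, on four 20 mm pillars near its corners; x points in under it. A mirror mount and a block stand on its rear half, up to 150 mm above the table.
- mat_center (a point): centre of the top of the flat blue mat, 200 mm along its x, 240 mm along its y, 3 mm thick, fixed.
- bottle: amber bottle, 48 mm across, 120 mm tall; a bystander, loose; origin at the centre of its underside
- tissue_box: blue carton 110 x 120 x 75 mm; a bystander, loose; origin at the centre of its underside
- parts_tray: white divided tray 120 x 90 x 30 mm; a bystander, loose; origin at the centre of its underside
- screwdriver: orange-handled screwdriver 170 mm long, lying along its x; a bystander, loose
- cup: glass cup 70 mm across, 75 mm tall; a bystander, loose; origin at the centre of its underside
- post_holder: dark steel post 25 mm across on a 56 mm foot, 75 mm tall; a bystander, loose; origin at the centre of its underside
- angle_plate: aluminium angle plate with a row of holes, 150 mm long (y), 50 mm wide, its wall 60 mm high; a bystander, loose; origin at the centre of its underside
Not all that is in view belongs to the job. Of the things shaped like the wrench, the bare steel one is meant.

How it is judged:
By the outcome, as a careful person would: the job done as asked, in the order asked, and still so for the second after the job is handed in, with the robot touching nothing.
It also fails if it takes over 72 s, if anything falls off the work surface, if the arm or the gripper's body presses on something with over 40 N, if the wrist force passes 120 N, or if a joint passes its speed limit or range.

### The arm

A 6-joint arm with a two-finger parallel gripper is mounted at the origin on the work surface. World frame = base frame: x ahead of the robot, y to its left, z up, the work surface at z = 0. Lengths are in mm, angles in rad, forces in N, time in s.
With the tool pointing down it reaches from about 325 to 775 mm from the base axis. Payload 5.5 kg.
Tool frame: the origin (TCP) lies between the finger pads; the fingertips stand 11 mm ahead of it and the grasp point (between the pads) lies 8 mm behind it; z points along the fingers, y is the line along which they close (so a half turn about z gives the same grasp; the last joint's range is limited). The gripper opens to 88 mm and grips with 3 to 60 N. Pads are 20 mm wide; open, the fingers measure 115 mm over their backs; the gripper's body (75 mm by 178 mm) begins 61 mm behind the grasp point.
Start: joints at [-1.268, 0.091, 1.231, -0, 1.82, -0.057], TCP at [211.253, -561.595, 233.631] pointing down, gripper open.
Joint ranges: [-2.87, 2.87], [-0.86, 2.18], [0.17, 2.46], [-1.51, 4.65], [0.06, 2.69], [-2.65, 2.65]. Speed limits (rad/s): [2.57, 2.57, 3.01, 3.14, 3.14, 3.14].

### API

Orientations are given as a unit quaternion [w, x, y, z].
In Python, from bench import status, optics, r gives the robot as it stands.
- The arm moves only by the tool servo_tool, never from a script. Its argument "rows" is a list of rows, each an object of numbers: "ax", "ay", "az": the turn, a rotation vector about the tool's x, y, z in rad; "x", "y", "z": the shift along the tool's x, y, z in cm; "jaw": the opening, from 0 (shut) to 1 (fully open). A call has 1 to 20 rows; each row shifts and turns the commanded pose from where the row before left it, along the tool's axes as they then stand; what a row does not reach is not made up. A row lasts 1/8 s, in which the tool goes at most 62.5 mm and 10.7 degrees, less where a joint would pass 70% of its speed; a pose out of reach is approached as far as the arm can. A call is refused whole if a number of a shift passes 6.25 or a number of a turn 0.188, either way. A call with a gripper value outside its range is refused whole. The fingers move at their own pace and stop on an object; the grip force is fixed at half the most. Time passes only in rows, so rows that do not move let the fingers close. It gives the time, the measured TCP pose, the force, the opening and the grip force at its end, in the units of the state.
- status.get_state(): the state, without advancing time (a new reading comes with each control period).
- optics.get_image(name): name is "scene" or "top" or "wrist"; returns (picture, depth): 400x640x3 uint8, blue, green, red; 400x640 float32, mm along the optical axis (not along the pixel's ray), 0 where there is no reading.
- optics.camera_params(name): a dict with "fx", "fy", "cx", "cy" (pixels), "xyz" and "rotation" of the camera in the world. Camera axes: x right, y up, looking along -z (the intrinsics and any distortion apply to the point x, -y, -z); pixel columns grow to the right and rows downward; lengths in mm; the calibration is good to about 2 mm. A picture is of the moment at which its call begins: read the wrist's pose just before it. camera_params takes no time and is no camera call; for the wrist camera it gives the pose at the moment of the call.
- r.close_job(): hands the job in; it is judged then, once.
Trained networks look in the newest picture that a camera, given by its name, has taken for a name from the list of things; names that differ only in an ending like _2 or _b are one class to them, and where a whole thing is asked for, a point or a joint stands for the part that bears it (a point fixed in the world has none). Each returns a list of dicts, best first, with "conf" (0 to 1); they miss things now and then, are a little off and sometimes report something else, mostly with a low value. They report only what shows in the picture. A call takes as long as a camera call. They do not tell look-alikes from the thing itself.
- optics.find_in(name, camera): "at" ([x, y, z] in mm, in the coordinates of the camera as it stood for that picture, good to about 4 mm: the middle of the surface that is visible of it).
- optics.masks_of(name, camera): "pixels" (400x640 bool, what is visible of it).
The state is a dict: "time_s": time; "joints": joint angles; "joint_velocities": joint speeds; "effort": joint torques, N m; "tool_pos": TCP position; "eef_rot": TCP orientation; "force": force on the tool from outside, world axes, zero at the start; "ft_torque": the same for the moment, N m; "width": finger opening in mm; "grip_force": force on a finger pad.
Only numpy, scipy, OpenCV 4.12 (cv2) and the standard library are available. Lean on these libraries where they do the work, as an engineer would, in place of code of your own. Each camera call takes 0.05 s, during which the arm holds its last target. There are 200 camera calls.

## Working session

There is one attempt and no reset: what is moved stays moved. The work goes in short steps, Python scripts to look and compute and a tool call to move; the robot and the scene stay as the last step left them, time stands still between calls to the robot, and variables do not carry over. Pictures are saved under pics/ and viewed, at most 10 in all, crops included, and the job is handed in when it is done.

Besides the shell and the picture viewer there is one more tool, called after "Emit:" as name([rows], argument=value, ...), one row to a line, values as JSON. servo_tool: Moves the arm, as the interface text tells. Its arguments: {"type":"object","properties":{"rows":{"type":"array"}},"required":["rows"]}

```bash
ls; mkdir -p pics
cat > h.py <<'E'
import numpy as np, cv2
from bench import status, optics, r
def cam(name):
    p=optics.camera_params(name); 
    R=np.array(p['rotation'],float)
    if R.shape!=(3,3):
        from scipy.spatial.transform import Rotation as Ro
        R=Ro.from_quat(np.roll(R,-1)).as_matrix()
    return p,R,np.array(p['xyz'],float)
def grab(name,fn=None):
    c=cam(name); im,d=optics.get_image(name)
    if fn: cv2.imwrite('pics/'+fn,im)
    return im,d,c
def px2w(c,u,v,d):
    p,R,t=c
    P=np.array([(u-p['cx'])/p['fx']*d,-(v-p['cy'])/p['fy']*d,-d*np.ones_like(np.asarray(u,float))])
    return (R@P.reshape(3,-1)).T+t
def px_on_z(c,u,v,z):
    p,R,t=c
    ray=R@np.array([(u-p['cx'])/p['fx'],-(v-p['cy'])/p['fy'],-1.])
    return t+ray*(z-t[2])/ray[2]
def w2px(c,X):
    p,R,t=c
    q=R.T@(np.array(X,float)-t); return np.array([p['cx']+p['fx']*q[0]/-q[2],p['cy']-p['fy']*q[1]/-q[2]])
def cam2w(c,at): return c[1]@np.array(at)+c[2]
E
python3 - <<'E'
from h import *
print({k:v for k,v in optics.camera_params('top').items()})
for n in ['top','scene']:
    im,d,c=grab(n,n+'1.png')
    for o in ['nut_center','fitting_top','wrench_jaw','wrench','riser_edge','mat_center','bottle','tissue_box','parts_tray','screwdriver','cup','post_holder','angle_plate']:
        try: print(n,o,[(np.round(cam2w(c,f['at'])).tolist(),np.round(w2px(c,cam2w(c,f['at']))).tolist(),round(f['conf'],2)) for f in optics.find_in(o,n)][:4])
        except Exception as e: print(n,o,e)
E
```

```text
pics
{'fx': 454.97735627552294, 'fy': 454.97735627552294, 'cx': 325.02343459735556, 'cy': 197.17230267214282, 'xyz': array([ 241.83623016,  -73.2683851 , 1373.45519836]), 'rotation': array([ 0.70865906,  0.06048736, -0.0557227 , -0.70074146])}
top nut_center [([512.0, 166.0, 116.0], [244.0, 175.0], 0.71), ([510.0, 165.0, 74.0], [247.0, 179.0], 0.38)]
top fitting_top [([509.0, 165.0, 70.0], [247.0, 179.0], 0.64), ([480.0, -116.0, 6.0], [343.0, 194.0], 0.52)]
top wrench_jaw [([648.0, -188.0, 11.0], [366.0, 140.0], 0.73), ([188.0, -323.0, 12.0], [413.0, 293.0], 0.72)]
top wrench [([183.0, -317.0, 6.0], [410.0, 294.0], 0.79), ([648.0, -190.0, 13.0], [367.0, 140.0], 0.51)]
top riser_edge [([749.0, -182.0, 49.0], [365.0, 105.0], 0.97), ([646.0, -187.0, 5.0], [366.0, 141.0], 0.28)]
top mat_center [([477.0, -116.0, 6.0], [343.0, 195.0], 0.77), ([644.0, -190.0, 8.0], [367.0, 142.0], 0.41)]
top bottle [([752.0, 217.0, 79.0], [233.0, 99.0], 0.8)]
top tissue_box [([650.0, 364.0, 73.0], [182.0, 132.0], 0.69)]
top parts_tray [([484.0, 385.0, 2.0], [179.0, 191.0], 0.61)]
top screwdriver [([479.0, -
[... 901 characters left out ...]
7.0, 112.0], [403.0, 229.0], 0.25)]
scene riser_edge [([752.0, -177.0, 46.0], [263.0, 291.0], 0.79)]
scene mat_center [([490.0, -113.0, 5.0], [307.0, 220.0], 0.77)]
scene bottle [([771.0, 220.0, 82.0], [416.0, 324.0], 0.61)]
scene tissue_box [([677.0, 362.0, 80.0], [473.0, 299.0], 0.77), ([531.0, 168.0, 113.0], [404.0, 230.0], 0.19)]
scene parts_tray [([630.0, -190.0, 16.0], [271.0, 254.0], 0.67), ([493.0, 390.0, 9.0], [473.0, 249.0], 0.63)]
scene screwdriver [([488.0, -362.0, 23.0], [230.0, 203.0], 0.48)]
scene cup [([622.0, -437.0, 47.0], [189.0, 232.0], 0.64)]
scene post_holder [([334.0, 256.0, 14.0], [430.0, 198.0], 0.72)]
scene angle_plate [([410.0, -529.0, 28.0], [189.0, 174.0], 0.56)]
```

Run:
```python
import cv2
a=cv2.imread('pics/top1.png')[80:330,150:520]
cv2.imwrite('pics/top1c.png',cv2.resize(a,None,fx=2.1,fy=2.1,interpolation=cv2.INTER_CUBIC))
```

```text
(no output)
```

View pics/top1c.png

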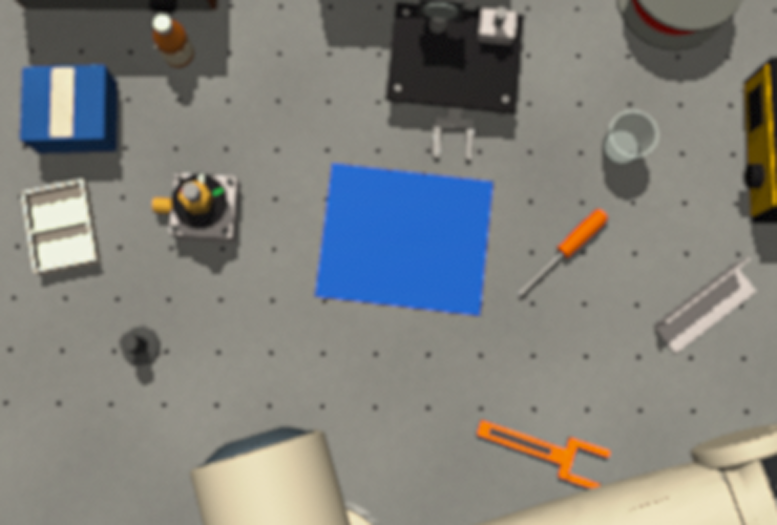

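The top view shows the bare steel wrench jaw at full pixel (367,147), sticking out from under the black riser. The look-alike is the orange plastic wrench at (407,297), and the screwdriver at (425,194) is another long thing. I choose the steel one. The nut is at (244,175) and the mat at (343,195). Next I check the choice in a close crop and get the wrist geometry.

Run:
```python
from h import *
from scipy.spatial.transform import Rotation as Ro
s=status.get_state(); print({k:np.round(v,3).tolist() for k,v in s.items()})
c=cam('wrist'); T=Ro.from_quat(np.roll(s['eef_rot'],-1)).as_matrix()
print('tool axes',T.round(3).tolist()); print('cam in tool',(T.T@(c[2]-s['tool_pos'])).round(1),(T.T@c[1]).round(3).tolist(),c[0]['fx'])
im,d,c=grab('top')
for u0,v0 in [(300,110)]: pass
# mat corners from blue mask
hsv=cv2.cvtColor(im,cv2.COLOR_BGR2HSV); m=cv2.inRange(hsv,(100,150,100),(125,255,255)); m[:,:290]=0
cs=max(cv2.findContours(m,0,2)[0],key=cv2.contourArea); rc=cv2.minAreaRect(cs); 
for p in cv2.boxPoints(rc): print('mat',px_on_z(c,p[0],p[1],3).round(1))
cr=np.hstack([cv2.resize(im[120:170,335:400],(390,300),interpolation=2),cv2.resize(im[155:205,215:280],(390,300),interpolation=2)])
cv2.imwrite('pics/crop2.png',cr)
```

```text
{'time_s': 1.4, 'joints': [-1.268, 0.091, 1.231, 0.0, 1.82, -0.057], 'joint_velocities': [0.001, 0.001, -0.0, 0.0, 0.0, 0.001], 'effort': [0.0, -44.619, -40.65, 0.07, 0.02, 0.0], 'tool_pos': [211.268, -561.603, 233.623], 'eef_rot': [-0.0, 0.984, 0.179, 0.0], 'force': [-0.385, -0.051, -0.252], 'ft_torque': [-0.067, -0.017, -0.042], 'grip_force': 0.0, 'width': 88.012}
tool axes [[0.936, 0.352, 0.0], [0.352, -0.936, 0.0], [0.0, -0.0, -1.0]]
cam in tool [  84.1   -0.9 -150.4] [[-0.0, 0.953, 0.303], [1.0, 0.0, 0.0], [0.0, 0.303, -0.953]] 287.08229903411996
mat [396.5  12.3   3. ]
mat [593.   -6.2   3. ]
mat [ 567.  -246.2    3. ]
mat [ 372.  -222.3    3. ]
```

View pics/crop2.png

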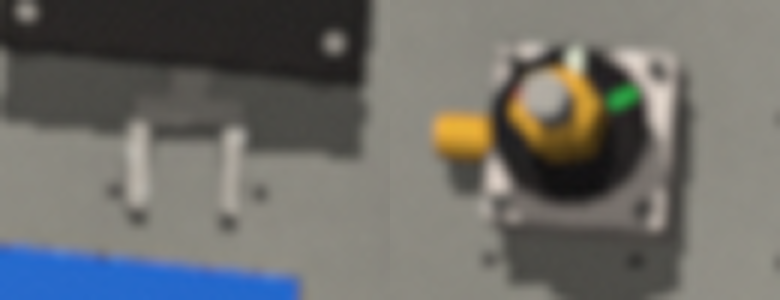

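The left crop confirms the bare steel open jaw, with its prongs at about crop (138,165) and (230,170) pointing at the robot. In the right crop the nut's white mark is at (575,57), the green at (622,97), and the red stripe is on the left side at about (515,100). Moving above the nut.

Emit:
servo_tool([
  {"x":3.84,"y":-4.11,"z":0.17},
  {"x":3.84,"y":-4.11,"z":0.17},
  {"x":3.84,"y":-4.11,"z":0.17},
  {"x":3.84,"y":-4.11,"z":0.17},
  {"x":3.84,"y":-4.11,"z":0.17},
  {"x":3.84,"y":-4.11,"z":0.17},
  {"x":3.84,"y":-4.11,"z":0.17},
  {"x":3.84,"y":-4.11,"z":0.17},
  {"x":3.84,"y":-4.11,"z":0.17},
  {"x":3.84,"y":-4.11,"z":0.17},
  {"x":3.84,"y":-4.11,"z":0.17},
  {"x":3.84,"y":-4.11,"z":0.17},
  {"x":3.84,"y":-4.11,"z":0.17},
  {"x":3.84,"y":-4.11,"z":0.17},
  {"az":-0.187},
  {"az":-0.187},
  {"az":-0.187},
  {"az":-0.187},
  {"az":-0.187},
  {"az":-0.187},
])

```text
$.rows[0]: bad value
```

Emit:
servo_tool([
  {"az":-0.187},
  {"az":-0.187},
  {"az":-0.187},
  {"az":-0.187},
  {},
])

```text
$.rows[0]: bad value
```

```bash
cat >> h.py <<'E'
from scipy.spatial.transform import Rotation as Ro
def st():
    s=status.get_state(); T=Ro.from_quat(np.roll(s['eef_rot'],-1)).as_matrix()
    return s,T,np.degrees(np.arctan2(T[1,0],T[0,0]))
def go(target):   # tool-frame shift in cm to reach target (world mm)
    s,T,y=st(); print('pos',np.round(s['tool_pos'],1),'yaw',round(y,2),'j6',round(s['joints'][5],2),'tool shift cm',(T.T@(np.array(target)-s['tool_pos'])/10).round(2))
E
python3 - <<'E'
from h import *
s,T,y=st(); print(s['time_s'],np.round(s['tool_pos'],1),y,np.round(s['joints'],2))
im,d,c=grab('wrist')
for o in ['nut_center','fitting_top']: print(o,[(cam2w(c,f['at']).round(1).tolist(),round(f['conf'],2)) for f in optics.find_in(o,'wrist')][:3])
u,v=w2px(c,[512,166,112]); print(u,v)
# top-down rectified map at z=112 centred on guess, 0.25mm/px
pts=np.array([[512+a,166+b,112] for a,b in [(60,60),(60,-60),(-60,-60),(-60,60)]])
src=np.float32([w2px(c,p) for p in pts])
for z,n in [(112,'a'),(74,'b')]:
    q=pts.copy().astype(float); q[:,2]=z
    H=cv2.getPerspectiveTransform(np.float32([w2px(c,p) for p in q]),np.float32([[0,0],[390,0],[390,390],[0,390]]))
    o=cv2.warpPerspective(im,H,(390,390),flags=cv2.INTER_CUBIC)
    out=o if n=='a' else np.hstack([out,o])
cv2.imwrite('pics/nut1.png',out); cv2.imwrite('pics/w1.png',im); np.save('w1d.npy',d)
E
```

```text
1.45 [ 211.3 -561.6  233.6] 20.615295001656282 [-1.27  0.09  1.23 -0.    1.82 -0.06]
nut_center []
fitting_top []
-1032.4445488154236 -1015.0150272323765
```

View pics/nut1.png

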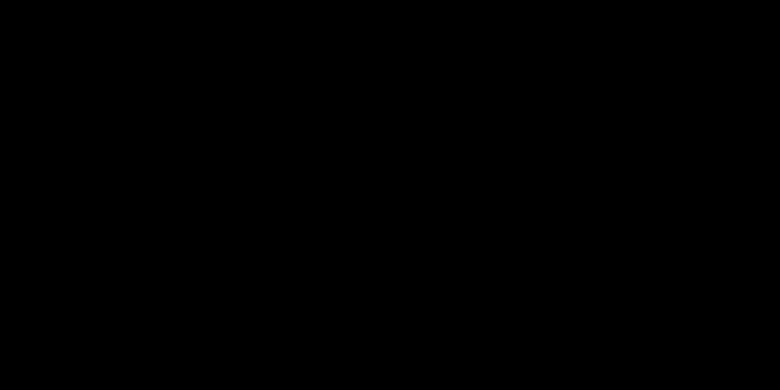

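The rows were refused, so that picture is blank: nothing was in view. I suspect every row needs all seven numbers, so I resend them in full.

Emit:
servo_tool([
  {"ax":0,"ay":0,"az":0,"x":3.84,"y":-4.11,"z":0.17,"jaw":1},
  {"ax":0,"ay":0,"az":0,"x":3.84,"y":-4.11,"z":0.17,"jaw":1},
  {"ax":0,"ay":0,"az":0,"x":3.84,"y":-4.11,"z":0.17,"jaw":1},
  {"ax":0,"ay":0,"az":0,"x":3.84,"y":-4.11,"z":0.17,"jaw":1},
  {"ax":0,"ay":0,"az":0,"x":3.84,"y":-4.11,"z":0.17,"jaw":1},
  {"ax":0,"ay":0,"az":0,"x":3.84,"y":-4.11,"z":0.17,"jaw":1},
  {"ax":0,"ay":0,"az":0,"x":3.84,"y":-4.11,"z":0.17,"jaw":1},
  {"ax":0,"ay":0,"az":0,"x":3.84,"y":-4.11,"z":0.17,"jaw":1},
  {"ax":0,"ay":0,"az":0,"x":3.84,"y":-4.11,"z":0.17,"jaw":1},
  {"ax":0,"ay":0,"az":0,"x":3.84,"y":-4.11,"z":0.17,"jaw":1},
  {"ax":0,"ay":0,"az":0,"x":3.84,"y":-4.11,"z":0.17,"jaw":1},
  {"ax":0,"ay":0,"az":0,"x":3.84,"y":-4.11,"z":0.17,"jaw":1},
  {"ax":0,"ay":0,"az":0,"x":3.84,"y":-4.11,"z":0.17,"jaw":1},
  {"ax":0,"ay":0,"az":0,"x":3.84,"y":-4.11,"z":0.17,"jaw":1},
  {"ax":0,"ay":0,"az":-0.185,"x":0,"y":0,"z":0,"jaw":1},
  {"ax":0,"ay":0,"az":-0.185,"x":0,"y":0,"z":0,"jaw":1},
  {"ax":0,"ay":0,"az":-0.185,"x":0,"y":0,"z":0,"jaw":1},
  {"ax":0,"ay":0,"az":-0.185,"x":0,"y":0,"z":0,"jaw":1},
  {"ax":0,"ay":0,"az":-0.185,"x":0,"y":0,"z":0,"jaw":1},
  {"ax":0,"ay":0,"az":-0.185,"x":0,"y":0,"z":0,"jaw":1},
])

```text
time_s: 4.1
tool_pos: [511.8, 166.2, 209.9]
eef_rot: [0.0, 0.74, 0.673, 0.0]
force: [0.9, 1.5, 0.0]
width: 87.8
grip_force: 0.0
```

Emit:
servo_tool([
  {"ax":0,"ay":0,"az":-0.185,"x":0,"y":0,"z":0,"jaw":1},
  {"ax":0,"ay":0,"az":-0.185,"x":0,"y":0,"z":0,"jaw":1},
  {"ax":0,"ay":0,"az":-0.185,"x":0,"y":0,"z":0,"jaw":1},
  {"ax":0,"ay":0,"az":-0.185,"x":0,"y":0,"z":0,"jaw":1},
  {"ax":0,"ay":0,"az":0,"x":0,"y":0,"z":0,"jaw":1},
])

```text
time_s: 4.72
tool_pos: [511.8, 166.3, 209.9]
eef_rot: [0.0, 0.45, 0.893, 0.0]
force: [0.3, -0.5, 0.2]
width: 88.1
grip_force: 0.0
```

```bash
cat > rect.py <<'E'
from h import *
def rect(im,c,x,y,zs,half=50,n=390):
    out=[]
    for z in zs:
        q=[[x+a,y+b,z] for a,b in [(half,half),(half,-half),(-half,-half),(-half,half)]]
        H=cv2.getPerspectiveTransform(np.float32([w2px(c,p) for p in q]),np.float32([[0,0],[n,0],[n,n],[0,n]]))
        out.append(cv2.warpPerspective(im,H,(n,n),flags=cv2.INTER_CUBIC))
    return np.hstack(out)
E
python3 - <<'E'
from rect import *
s,T,y=st(); print(s['time_s'],np.round(s['tool_pos'],1),y,np.round(s['joints'],2))
im,d,c=grab('wrist','w1.png')
for o in ['nut_center','fitting_top']: print(o,[(cam2w(c,f['at']).round(1).tolist(),round(f['conf'],2)) for f in optics.find_in(o,'wrist')][:3])
vv,uu=np.mgrid[0:400,0:640]; P=px2w(c,uu.ravel(),vv.ravel(),d.ravel()); 
near=(np.hypot(P[:,0]-512,P[:,1]-166)<60)&(d.ravel()>0)
for lo,hi in [(136,145),(109,115),(71,77),(42,48)]:
    Q=P[near&(P[:,2]>lo)&(P[:,2]<hi)]; 
    if len(Q)>20: print(lo,len(Q),'mean',Q.mean(0).round(1),'ext',Q.min(0).round(1),Q.max(0).round(1),cv2.minEnclosingCircle(Q[:,:2].astype(np.float32)))
cv2.imwrite('pics/nut2.png',rect(im,c,512,166,[112,74]))
E
```

```text
4.725 [511.8 166.3 209.9] 126.51427368797577 [ 0.25 -0.08  1.44 -0.    1.78 -0.39]
nut_center [([517.2, 179.7, 117.5], 0.93), ([334.9, 253.6, 8.6], 0.45)]
fitting_top [([510.8, 189.2, 72.9], 0.68)]
136 520 mean [520.1 174.4 139.3] ext [509.9 163.5 136. ] [530.9 184.7 141.6] ((520.8599243164062, 174.11203002929688), 11.163702011108398)
109 651 mean [516.2 178.7 112.9] ext [501.3 153.5 109. ] [539.4 194.1 115. ] ((520.4920043945312, 173.87600708007812), 20.640403747558594)
71 2748 mean [515.5 179.7  73.5] ext [481.  134.1  71. ] [560.2 213.8  75.9] ((520.5899047851562, 173.8063507080078), 39.99906539916992)
42 1396 mean [500.2 188.3  44.5] ext [474.3 127.4  42. ] [565.9 220.3  48. ] ((518.187255859375, 171.3480224609375), 58.61520004272461)
```

View pics/nut2.png

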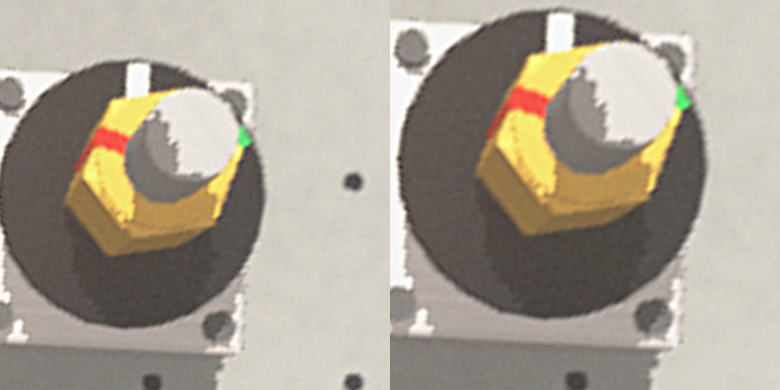

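The rectified view shows the nut top with the red stripe at about (110,138), the white mark at (559,32) in the z=74 map and the green mark peeking out at (683,98). The circle fits put the nut axis at (520.6, 173.9). Next I compute the angles.

```bash
cat >> rect.py <<'E'
def angles(im,d,c,C,R=60):
    vv,uu=np.mgrid[0:400,0:640]; P=px2w(c,uu.ravel(),vv.ravel(),d.ravel())
    h=cv2.cvtColor(im,cv2.COLOR_BGR2HSV).reshape(-1,3).astype(int); rr=np.hypot(P[:,0]-C[0],P[:,1]-C[1])
    top=(abs(P[:,2]-112)<4)&(rr<22)&(rr>11); col=(abs(P[:,2]-74)<4)&(rr<39)&(rr>24); side=(P[:,2]>80)&(P[:,2]<108)&(rr<22)
    red=((h[:,0]<6)|(h[:,0]>172))&(h[:,1]>160)&(h[:,2]>90); wh=(h[:,1]<50)&(h[:,2]>170); gr=(h[:,0]>45)&(h[:,0]<80)&(h[:,1]>120)
    o={}
    for n,m in [('stripe_top',top&red),('stripe_side',side&red),('white',col&wh),('green',col&gr)]:
        if m.sum()>3: q=P[m]; o[n]=(round(float(np.degrees(np.arctan2(*(np.mean(q[:,:2],0)-C)[::-1]))),1),int(m.sum()))
    q=P[side&~red]; 
    return o
E
python3 - <<'E'
from rect import *
s,T,y=st(); im,d,c=grab('wrist')
print(angles(im,d,c,np.array([520.6,173.9])))
print('yaw',y); go([520.6,173.9,96])
E
```

```text
{'stripe_top': (69.9, 38), 'stripe_side': (65.8, 8), 'white': (-5.1, 60), 'green': (-64.2, 12)}
yaw 126.42160209058375
pos [511.8 166.2 209.9] yaw 126.46 j6 -0.39 tool shift cm [ 0.1   1.16 11.39]
```

Emit:
servo_tool([
  {"ax":0,"ay":0,"az":-0.144,"x":0,"y":0,"z":0,"jaw":1},
  {"ax":0,"ay":0,"az":-0.144,"x":0,"y":0,"z":0,"jaw":1},
  {"ax":0,"ay":0,"az":-0.144,"x":0,"y":0,"z":0,"jaw":1},
  {"ax":0,"ay":0,"az":-0.144,"x":0,"y":0,"z":0,"jaw":1},
  {"ax":0,"ay":0,"az":0,"x":-0.55,"y":1.03,"z":0,"jaw":1},
  {"ax":0,"ay":0,"az":0,"x":0,"y":0,"z":3.8,"jaw":1},
  {"ax":0,"ay":0,"az":0,"x":0,"y":0,"z":3.8,"jaw":1},
  {"ax":0,"ay":0,"az":0,"x":0,"y":0,"z":3.8,"jaw":0.6},
  {"ax":0,"ay":0,"az":0,"x":0,"y":0,"z":0,"jaw":0},
  {"ax":0,"ay":0,"az":0,"x":0,"y":0,"z":0,"jaw":0},
  {"ax":0,"ay":0,"az":0,"x":0,"y":0,"z":0,"jaw":0},
  {"ax":0,"ay":0,"az":0,"x":0,"y":0,"z":0,"jaw":0},
])

```text
time_s: 6.42
tool_pos: [521.4, 174.2, 97.6]
eef_rot: [0.001, 0.177, 0.984, 0.001]
force: [-0.8, 0.3, 1.1]
width: 40.7
grip_force: 0.0
```

Run:
```python
from h import *
s,T,y=st(); print(np.round(s['tool_pos'],1),y,s['width'],s['grip_force'],np.round(s['force'],2),np.round(s['ft_torque'],3),s['time_s'])
```

```text
[521.4 174.2  97.6] 159.5865072387642 40.71921472644239 0.0 [-0.78  0.35  1.14] [ 0.025 -0.102 -0.034] 6.425
```

Emit:
servo_tool([
  {"ax":0,"ay":0,"az":0,"x":0,"y":0,"z":0,"jaw":0},
  {"ax":0,"ay":0,"az":0,"x":0,"y":0,"z":0,"jaw":0},
  {"ax":0,"ay":0,"az":0,"x":0,"y":0,"z":0,"jaw":0},
  {"ax":0,"ay":0,"az":0.05,"x":0,"y":0,"z":0,"jaw":0},
  {"ax":0,"ay":0,"az":0.1,"x":0,"y":0,"z":0,"jaw":0},
  {"ax":0,"ay":0,"az":0.1,"x":0,"y":0,"z":0,"jaw":0},
  {"ax":0,"ay":0,"az":0.1,"x":0,"y":0,"z":0,"jaw":0},
  {"ax":0,"ay":0,"az":0.1,"x":0,"y":0,"z":0,"jaw":0},
  {"ax":0,"ay":0,"az":0.05,"x":0,"y":0,"z":0,"jaw":0},
])

```text
time_s: 7.55
tool_pos: [520.9, 173.2, 97.2]
eef_rot: [0.001, 0.416, 0.909, -0.0]
force: [-1.5, -5.0, 5.9]
width: 35.6
grip_force: 29.9
```

```bash
cat > s.py <<'E'
from h import *
s,T,y=st(); print(np.round(s['tool_pos'],1),'yaw',round(y,2),'w',round(s['width'],1),'g',round(s['grip_force'],1),'F',np.round(s['force'],2),'M',np.round(s['ft_torque'],3),'t',s['time_s'],'e6',round(s['effort'][5],3),'j',np.round(s['joints'],2))
E
python3 s.py
python3 - <<'E'
from rect import *
im,d,c=grab('wrist')
print(angles(im,d,c,np.array([520.6,173.9])))
E
```

```text
[520.9 173.2  97.2] yaw 130.81 w 35.6 g 29.9 F [-1.54 -4.98  5.85] M [-0.774  0.276  0.124] t 7.55 e6 -0.185 j [ 0.26 -0.03  1.6  -0.    1.57 -0.45]
{'stripe_top': (42.7, 107)}
```

Emit:
servo_tool([
  {"ax":0,"ay":0,"az":0.1,"x":0,"y":0,"z":0,"jaw":0},
  {"ax":0,"ay":0,"az":0.1,"x":0,"y":0,"z":0,"jaw":0},
  {"ax":0,"ay":0,"az":0.1,"x":0,"y":0,"z":0,"jaw":0},
  {"ax":0,"ay":0,"az":0.1,"x":0,"y":0,"z":0,"jaw":0},
  {"ax":0,"ay":0,"az":0.1,"x":0,"y":0,"z":0,"jaw":0},
  {"ax":0,"ay":0,"az":0.06,"x":0,"y":0,"z":0,"jaw":0},
  {"ax":0,"ay":0,"az":0.04,"x":0,"y":0,"z":0,"jaw":0},
])

```text
time_s: 8.48
tool_pos: [520.7, 173.1, 97.2]
eef_rot: [0.001, 0.666, 0.746, -0.0]
force: [-3.2, -4.5, 6.6]
width: 36.1
grip_force: 29.9
```

```bash
python3 s.py
python3 - <<'E'
from rect import *
im,d,c=grab('wrist')
print(angles(im,d,c,np.array([520.6,173.9])))
E
```

```text
[520.7 173.1  97.2] yaw 96.47 w 36.1 g 29.9 F [-3.23 -4.5   6.56] M [-0.922  0.432  0.15 ] t 8.475 e6 -0.206 j [ 0.26 -0.03  1.6  -0.    1.58  0.15]
{'stripe_top': (8.9, 106), 'white': (-1.7, 60)}
```

Emit:
servo_tool([
  {"ax":0,"ay":0,"az":0.03,"x":0,"y":0,"z":0,"jaw":0},
  {"ax":0,"ay":0,"az":0.03,"x":0,"y":0,"z":0,"jaw":0},
  {"ax":0,"ay":0,"az":0.02,"x":0,"y":0,"z":0,"jaw":0},
  {"ax":0,"ay":0,"az":0,"x":0,"y":0,"z":0,"jaw":0},
])

```text
time_s: 9.02
tool_pos: [520.7, 173.1, 97.2]
eef_rot: [0.001, 0.695, 0.719, -0.0]
force: [-2.6, -3.4, 6.0]
width: 36.0
grip_force: 30.0
```

```bash
python3 s.py
python3 - <<'E'
from rect import *
im,d,c=grab('wrist')
print(angles(im,d,c,np.array([520.6,173.9])))
E
```

```text
[520.7 173.1  97.2] yaw 91.95 w 36.0 g 30.0 F [-2.65 -3.36  6.01] M [-0.828  0.424 -0.06 ] t 9.025 e6 0.015 j [ 0.26 -0.03  1.6  -0.    1.58  0.23]
{'stripe_top': (4.4, 103), 'white': (-1.9, 77)}
```

Emit:
servo_tool([
  {"ax":0,"ay":0,"az":0.025,"x":0,"y":0,"z":0,"jaw":0},
  {"ax":0,"ay":0,"az":0.025,"x":0,"y":0,"z":0,"jaw":0},
])

```text
time_s: 9.32
tool_pos: [520.7, 173.1, 97.2]
eef_rot: [0.001, 0.713, 0.701, -0.0]
force: [-3.7, -4.2, 6.7]
width: 35.9
grip_force: 29.9
```

```bash
python3 s.py
```

```text
[520.7 173.1  97.2] yaw 89.06 w 35.9 g 29.9 F [-3.73 -4.17  6.68] M [-0.878  0.473  0.128] t 9.325 e6 -0.142 j [ 0.26 -0.03  1.6  -0.    1.58  0.28]
```

Emit:
servo_tool([
  {"ax":0,"ay":0,"az":0.02,"x":0,"y":0,"z":0,"jaw":0},
])

```text
time_s: 9.45
tool_pos: [520.7, 173.1, 97.2]
eef_rot: [0.001, 0.72, 0.694, -0.0]
force: [-2.6, -3.8, 6.6]
width: 35.9
grip_force: 29.9
```

```bash
python3 s.py
```

```text
[520.7 173.1  97.2] yaw 87.93 w 35.9 g 29.9 F [-2.62 -3.75  6.64] M [-0.858  0.497  0.131] t 9.45 e6 -0.066 j [ 0.26 -0.03  1.6  -0.    1.58  0.3 ]
```

Emit:
servo_tool([
  {"ax":0,"ay":0,"az":0.015,"x":0,"y":0,"z":0,"jaw":0},
])

```text
time_s: 9.57
tool_pos: [520.7, 173.1, 97.2]
eef_rot: [0.001, 0.725, 0.689, -0.0]
force: [-3.4, -5.7, 5.5]
width: 36.1
grip_force: 30.0
```

```bash
python3 s.py
python3 - <<'E'
from rect import *
im,d,c=grab('wrist')
print(angles(im,d,c,np.array([520.6,173.9])))
E
```

```text
[520.7 173.1  97.2] yaw 87.08 w 36.1 g 30.0 F [-3.35 -5.71  5.46] M [-0.985  0.449  0.515] t 9.575 e6 0.268 j [ 0.26 -0.03  1.6  -0.    1.58  0.31]
{'stripe_top': (-0.1, 105), 'white': (-2.3, 93)}
```

Emit:
servo_tool([
  {"ax":0,"ay":0,"az":0.007,"x":0,"y":0,"z":0,"jaw":0},
])

```text
time_s: 9.75
tool_pos: [520.7, 173.1, 97.2]
eef_rot: [0.001, 0.727, 0.687, -0.0]
force: [-3.4, -4.6, 6.5]
width: 36.0
grip_force: 30.0
```

```bash
python3 s.py
```

```text
[520.7 173.1  97.2] yaw 86.76 w 36.0 g 30.0 F [-3.44 -4.59  6.48] M [-1.033  0.437  0.837] t 9.75 e6 0.75 j [ 0.26 -0.03  1.6  -0.    1.58  0.32]
```

The torque has jumped from 0.13 to 0.84 N m, so the nut is finger-tight. I let go and rise for a check.

Emit:
servo_tool([
  {"ax":0,"ay":0,"az":0,"x":0,"y":0,"z":0,"jaw":1},
  {"ax":0,"ay":0,"az":0,"x":0,"y":0,"z":0,"jaw":1},
  {"ax":0,"ay":0,"az":0,"x":0,"y":0,"z":0,"jaw":1},
  {"ax":0,"ay":0,"az":0,"x":0,"y":0,"z":-4,"jaw":1},
  {"ax":0,"ay":0,"az":0,"x":0,"y":0,"z":-5.2,"jaw":1},
  {"ax":0,"ay":0,"az":0,"x":0,"y":0,"z":-5.2,"jaw":1},
  {"ax":0,"ay":0,"az":0,"x":0,"y":0,"z":0,"jaw":1},
])

```text
time_s: 10.62
tool_pos: [522.2, 174.6, 245.5]
eef_rot: [0.002, 0.727, 0.687, 0.004]
force: [-0.2, -0.1, -0.4]
width: 87.5
grip_force: 0.0
```

```bash
python3 s.py
python3 - <<'E'
from rect import *
im,d,c=grab('wrist','w3.png')
print(angles(im,d,c,np.array([520.6,173.9])))
go([620,-190,170])
E
```

```text
[522.2 174.6 245.5] yaw 86.75 w 87.5 g 0.0 F [-0.2  -0.14 -0.44] M [-0.047 -0.138 -0.014] t 10.625 e6 -0.001 j [ 0.26 -0.05  1.35  0.    1.83  0.32]
{'stripe_top': (-1.4, 21), 'white': (-3.7, 64), 'green': (-62.7, 30)}
pos [521.4 174.3 242.3] yaw 86.74 j6 0.32 tool shift cm [-35.82  11.88   7.22]
```

Emit:
servo_tool([
  {"ax":0,"ay":0,"az":0,"x":-4.46,"y":1.74,"z":1.15,"jaw":1},
  {"ax":0,"ay":0,"az":0,"x":-4.46,"y":1.74,"z":1.15,"jaw":1},
  {"ax":0,"ay":0,"az":0,"x":-4.46,"y":1.74,"z":1.15,"jaw":1},
  {"ax":0,"ay":0,"az":0,"x":-4.46,"y":1.74,"z":1.15,"jaw":1},
  {"ax":0,"ay":0,"az":0,"x":-4.46,"y":1.74,"z":1.15,"jaw":1},
  {"ax":0,"ay":0,"az":0,"x":-4.46,"y":1.74,"z":1.15,"jaw":1},
  {"ax":0,"ay":0,"az":0,"x":-4.46,"y":1.74,"z":1.15,"jaw":1},
  {"ax":0,"ay":0,"az":0,"x":-4.46,"y":1.74,"z":1.15,"jaw":1},
  {"ax":0,"ay":0,"az":0.187,"x":0,"y":0,"z":0,"jaw":1},
  {"ax":0,"ay":0,"az":0.187,"x":0,"y":0,"z":0,"jaw":1},
  {"ax":0,"ay":0,"az":0.187,"x":0,"y":0,"z":0,"jaw":1},
  {"ax":0,"ay":0,"az":0.187,"x":0,"y":0,"z":0,"jaw":1},
  {"ax":0,"ay":0,"az":0.187,"x":0,"y":0,"z":0,"jaw":1},
  {"ax":0,"ay":0,"az":0.187,"x":0,"y":0,"z":0,"jaw":1},
  {"ax":0,"ay":0,"az":0.187,"x":0,"y":0,"z":0,"jaw":1},
  {"ax":0,"ay":0,"az":0.187,"x":0,"y":0,"z":0,"jaw":1},
  {"ax":0,"ay":0,"az":0,"x":0,"y":0,"z":0,"jaw":1},
])

```text
time_s: 12.8
tool_pos: [638.5, -189.9, 145.4]
eef_rot: [-0.001, 1.0, 0.01, -0.002]
force: [-0.3, 0.9, 0.5]
width: 87.5
grip_force: 0.0
```

```bash
python3 s.py
python3 - <<'E'
from rect import *
im,d,c=grab('wrist','w4.png')
for o in ['wrench_jaw','riser_edge']: print(o,[(cam2w(c,f['at']).round(1).tolist(),round(f['conf'],2)) for f in optics.find_in(o,'wrist')][:3])
ms=optics.masks_of('wrench','wrist')
for m in ms[:2]:
    v,u=np.nonzero(m['pixels']); P=px2w(c,u,v,d[v,u]); P=P[(P[:,2]>7)&(P[:,2]<17)]
    if len(P)>30:
        rc=cv2.minAreaRect(P[:,:2].astype(np.float32)); print(m['conf'],len(P),P.min(0).round(),P.max(0).round(),rc,cv2.boxPoints(rc).round(1).tolist())
cv2.imwrite('pics/wr1.png',rect(im,c,640,-190,[12],half=60,n=480))
E
```

```text
[ 638.5 -189.9  145.4] yaw 1.12 w 87.5 g 0.0 F [-0.35  0.88  0.48] M [ 0.049 -0.023 -0.004] t 12.8 e6 1.097 j [-0.34  0.27  1.18  0.    1.69  1.21]
wrench_jaw [([641.4, -183.1, 10.8], 0.56)]
riser_edge [([736.0, -190.4, 48.2], 0.74)]
0.89 1498 [ 601. -215.    7.] [ 664. -156.   14.] ((632.214599609375, -184.78175354003906), (57.88419723510742, 60.117435455322266), 87.03610229492188) [[600.7000122070312, -212.10000610351562], [660.7000122070312, -215.1999969482422], [663.7000122070312, -157.39999389648438], [603.7000122070312, -154.3000030517578]]
```

View pics/wr1.png

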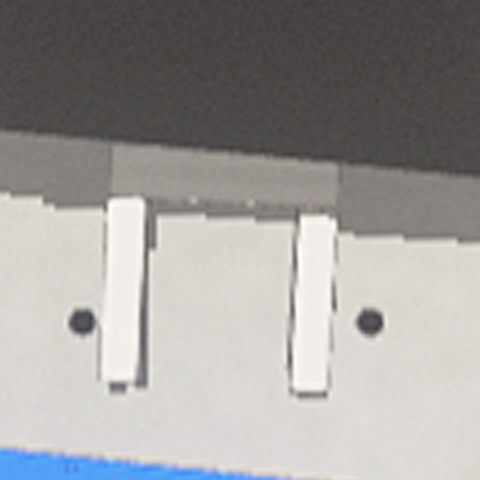

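The rectified view shows the bare steel head with prongs at (122,290) and (315,300). It is open toward the robot and the riser edge is at about row 150. The jaw centre comes out at (621,-184) with the handle along -3°. Grasping across the head.

Emit:
servo_tool([
  {"ax":0,"ay":0,"az":0.072,"x":0,"y":0,"z":0,"jaw":1},
  {"ax":0,"ay":0,"az":0,"x":-0.26,"y":-0.48,"z":3.5,"jaw":1},
  {"ax":0,"ay":0,"az":0,"x":0,"y":0,"z":4,"jaw":1},
  {"ax":0,"ay":0,"az":0,"x":0,"y":0,"z":3,"jaw":1},
  {"ax":0,"ay":0,"az":0,"x":0,"y":0,"z":0,"jaw":1},
  {"ax":0,"ay":0,"az":0,"x":0,"y":0,"z":0,"jaw":1},
])

```text
time_s: 13.75
tool_pos: [637.5, -185.4, 44.4]
eef_rot: [0.0, 1.0, -0.027, 0.001]
force: [-0.5, -0.3, 0.4]
width: 87.7
grip_force: 0.0
```

```bash
python3 s.py; python3 -c "
from h import *
go([636.2,-185,13.5])"
```

```text
[ 637.5 -185.4   44.4] yaw -3.06 w 87.7 g 0.0 F [-0.45 -0.27  0.44] M [ 0.079  0.047 -0.019] t 13.75 e6 -0.014 j [-0.33  0.3   1.33  0.    1.51  1.29]
pos [ 637.5 -185.4   44.4] yaw -3.06 j6 1.29 tool shift cm [-0.14 -0.04  3.09]
```

Emit:
servo_tool([
  {"ax":0,"ay":0,"az":0,"x":-0.14,"y":-0.04,"z":2.0,"jaw":1},
  {"ax":0,"ay":0,"az":0,"x":0,"y":0,"z":1.05,"jaw":1},
  {"ax":0,"ay":0,"az":0,"x":0,"y":0,"z":0,"jaw":0},
  {"ax":0,"ay":0,"az":0,"x":0,"y":0,"z":0,"jaw":0},
  {"ax":0,"ay":0,"az":0,"x":0,"y":0,"z":0,"jaw":0},
  {"ax":0,"ay":0,"az":0,"x":0,"y":0,"z":0,"jaw":0},
  {"ax":0,"ay":0,"az":0,"x":0,"y":0,"z":0,"jaw":0},
  {"ax":0,"ay":0,"az":0,"x":0,"y":0,"z":0,"jaw":0},
])

```text
time_s: 14.75
tool_pos: [635.4, -184.8, 12.1]
eef_rot: [-0.0, 1.0, -0.027, -0.0]
force: [-0.3, -0.7, -0.9]
width: 57.8
grip_force: 30.0
```

```bash
python3 s.py
```

```text
[ 635.4 -184.8   12.1] yaw -3.11 w 57.8 g 30.0 F [-0.3  -0.67 -0.86] M [-0.044  0.061 -0.037] t 14.75 e6 -0.057 j [-0.33  0.32  1.37 -0.    1.46  1.29]
```

Emit:
servo_tool([
  {"ax":0,"ay":0,"az":0,"x":0,"y":0,"z":-0.8,"jaw":0},
  {"ax":0,"ay":0,"az":0,"x":-2,"y":0,"z":0,"jaw":0},
  {"ax":0,"ay":0,"az":0,"x":-3,"y":0,"z":0,"jaw":0},
  {"ax":0,"ay":0,"az":0,"x":-3,"y":0,"z":0,"jaw":0},
  {"ax":0,"ay":0,"az":0,"x":-3,"y":0,"z":0,"jaw":0},
  {"ax":0,"ay":0,"az":0,"x":-3,"y":0,"z":0,"jaw":0},
  {"ax":0,"ay":0,"az":0,"x":-1,"y":0,"z":0,"jaw":0},
  {"ax":0,"ay":0,"az":0,"x":0,"y":0,"z":0,"jaw":0},
])

```text
time_s: 15.75
tool_pos: [485.9, -176.7, 20.8]
eef_rot: [0.0, 1.0, -0.027, 0.0]
force: [-0.2, 0.2, -2.9]
width: 57.5
grip_force: 30.0
```

```bash
python3 s.py
python3 - <<'E'
from rect import *
im,d,c=grab('top')
cs=cv2.resize(im[110:230,280:440],(800,600),interpolation=2); cv2.imwrite('pics/t5.png',cs)
for m in optics.masks_of('wrench','top')[:3]:
    v,u=np.nonzero(m['pixels']); P=px2w(c,u,v,d[v,u]); print(m['conf'],len(u),P.min(0).round(),P.max(0).round())
E
```

```text
[ 485.9 -176.7   20.8] yaw -3.12 w 57.5 g 30.0 F [-0.15  0.22 -2.93] M [ 0.062  0.156 -0.054] t 15.75 e6 -0.041 j [-0.41 -0.07  1.77  0.    1.44  1.21]
0.66 275 [ 242. -408.   -5.] [ 522.  -73. 1373.]
0.61 585 [ 129. -402.   -6.] [ 242.  -73. 1373.]
0.49 37 [ 451. -205.   12.] [ 468. -147.   25.]
```

View pics/t5.png

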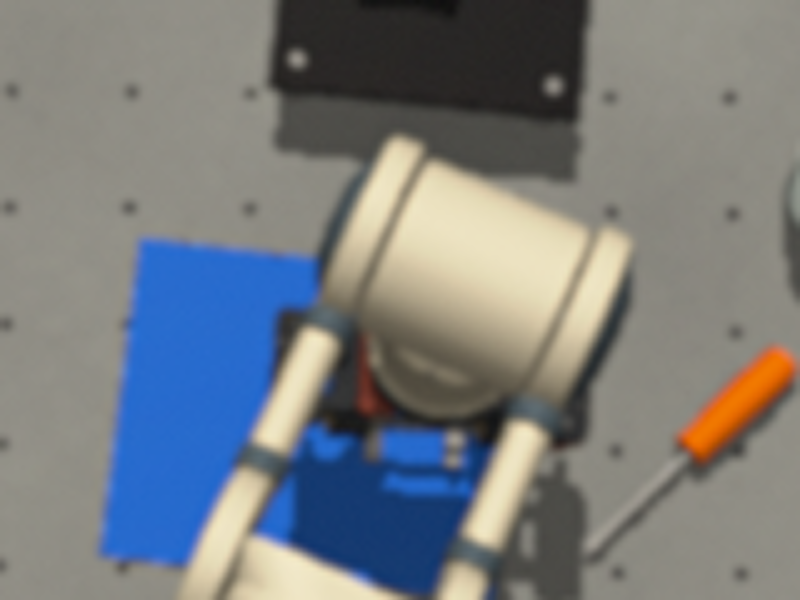

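The picture shows the prongs at (373,440) and (455,450) held over the mat, clear of the riser, with the full weight (2.9 N) on the wrist. I lift, turn the handle to about 85° and lower.

Emit:
servo_tool([
  {"ax":0,"ay":0,"az":0,"x":0,"y":0,"z":-3,"jaw":0},
  {"ax":0,"ay":0,"az":-0.171,"x":0,"y":0,"z":0,"jaw":0},
  {"ax":0,"ay":0,"az":-0.171,"x":0,"y":0,"z":0,"jaw":0},
  {"ax":0,"ay":0,"az":-0.171,"x":0,"y":0,"z":0,"jaw":0},
  {"ax":0,"ay":0,"az":-0.171,"x":0,"y":0,"z":0,"jaw":0},
  {"ax":0,"ay":0,"az":-0.171,"x":0,"y":0,"z":0,"jaw":0},
  {"ax":0,"ay":0,"az":-0.171,"x":0,"y":0,"z":0,"jaw":0},
  {"ax":0,"ay":0,"az":-0.171,"x":0,"y":0,"z":0,"jaw":0},
  {"ax":0,"ay":0,"az":-0.171,"x":0,"y":0,"z":0,"jaw":0},
  {"ax":0,"ay":0,"az":-0.171,"x":0,"y":0,"z":0,"jaw":0},
  {"ax":0,"ay":0,"az":0,"x":-0.09,"y":-1.0,"z":2.0,"jaw":0},
  {"ax":0,"ay":0,"az":0,"x":0,"y":0,"z":1.0,"jaw":0},
  {"ax":0,"ay":0,"az":0,"x":0,"y":0,"z":0.3,"jaw":0},
  {"ax":0,"ay":0,"az":0,"x":0,"y":0,"z":0,"jaw":0},
])

```text
time_s: 17.6
tool_pos: [476.2, -176.7, 17.6]
eef_rot: [0.0, 0.737, 0.676, 0.0]
force: [-0.1, -0.4, -2.8]
width: 57.9
grip_force: 30.0
```

```bash
python3 s.py
```

```text
[ 476.2 -176.7   17.6] yaw 85.08 w 57.9 g 30.0 F [-0.1  -0.36 -2.81] M [-0.164 -0.052  0.03 ] t 17.6 e6 0.003 j [-0.42 -0.09  1.8   0.    1.43 -0.34]
```

Emit:
servo_tool([
  {"ax":0,"ay":0,"az":0,"x":0,"y":0,"z":0.24,"jaw":0},
  {"ax":0,"ay":0,"az":0,"x":0,"y":0,"z":0,"jaw":0},
  {"ax":0,"ay":0,"az":0,"x":0,"y":0,"z":0,"jaw":1},
  {"ax":0,"ay":0,"az":0,"x":0,"y":0,"z":0,"jaw":1},
  {"ax":0,"ay":0,"az":0,"x":0,"y":0,"z":0,"jaw":1},
  {"ax":0,"ay":0,"az":0,"x":0,"y":0,"z":-5,"jaw":1},
  {"ax":0,"ay":0,"az":0,"x":3,"y":0,"z":-5,"jaw":1},
  {"ax":0,"ay":0,"az":0,"x":3,"y":0,"z":-2,"jaw":1},
  {"ax":0,"ay":0,"az":0,"x":0,"y":0,"z":0,"jaw":1},
  {"ax":0,"ay":0,"az":0,"x":0,"y":0,"z":0,"jaw":1},
])

```text
time_s: 18.85
tool_pos: [480.4, -117.2, 133.9]
eef_rot: [-0.0, 0.737, 0.676, -0.001]
force: [-0.3, 0.1, 0.2]
width: 87.6
grip_force: 0.0
```

```bash
python3 s.py
cat >> rect.py <<'E'
def wrench(im,d,c,lo=10,hi=20):
    m=optics.masks_of('wrench','wrist')[0]; v,u=np.nonzero(m['pixels']); P=px2w(c,u,v,d[v,u]); P=P[(P[:,2]>lo)&(P[:,2]<hi)]
    return m['conf'],P
E
python3 - <<'E'
from rect import *
im,d,c=grab('wrist')
cf,P=wrench(im,d,c); print(cf,len(P),P.min(0).round(1),P.max(0).round(1),np.median(P[:,2]))
rc=cv2.minAreaRect(P[:,:2].astype(np.float32)); print(rc,cv2.boxPoints(rc).round(1).tolist())
cv2.imwrite('pics/m6.png',rect(im,c,480,-120,[15],half=130,n=560))
E
```

```text
[ 480.4 -117.2  133.9] yaw 85.09 w 87.6 g 0.0 F [-0.31  0.13  0.21] M [-0.006 -0.075 -0.005] t 18.85 e6 0.011 j [-0.31 -0.19  1.68 -0.    1.65 -0.22]Traceback (most recent call last):
  File "<stdin>", line 3, in <module>
  File "rect.py", line 20, in wrench
    m=optics.masks_of('wrench','wrist')[0]; v,u=np.nonzero(m['pixels']); P=px2w(c,u,v,d[v,u]); P=P[(P[:,2]>lo)&(P[:,2]<hi)]
      ~~~~~~~~~~~~~~~~~~~~~~~~~~~~~~~~~^^^
IndexError: list index out of range
```

Network miss. I use depth and colour (non-blue points around 15 mm high) instead.

```bash
cat >> rect.py <<'E'
def wrench(im,d,c,lo=9,hi=21,box=(370,600,-250,20)):
    h=cv2.cvtColor(im,cv2.COLOR_BGR2HSV); m=(h[...,1]<90)&(d>0)
    v,u=np.nonzero(m); P=px2w(c,u,v,d[v,u])
    P=P[(P[:,2]>lo)&(P[:,2]<hi)&(P[:,0]>box[0])&(P[:,0]<box[1])&(P[:,1]>box[2])&(P[:,1]<box[3])]
    return 1,P
E
python3 - <<'E'
from rect import *
im,d,c=grab('wrist')
cf,P=wrench(im,d,c); print(len(P))
if len(P)>50: 
    print(P.min(0).round(1),P.max(0).round(1),np.median(P[:,2]))
    rc=cv2.minAreaRect(P[:,:2].astype(np.float32)); print(rc,cv2.boxPoints(rc).round(1).tolist())
cv2.imwrite('pics/m6.png',rect(im,c,480,-120,[15],half=130,n=560))
E
```

```text
4399
[ 445.5 -210.     9. ] [507.  -24.9  17.2] 14.481897040306421
((481.8046569824219, -116.96094512939453), (183.30543518066406, 57.627479553222656), 84.56676483154297) [[444.3999938964844, -205.5], [501.79998779296875, -210.89999389648438], [519.2000122070312, -28.399999618530273], [461.79998779296875, -23.0]]
```

View pics/m6.png

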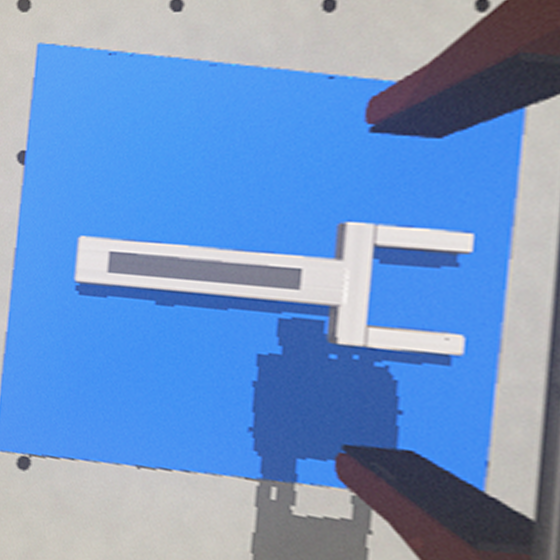

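The wrench lies flat and free on the mat, with the jaw to the right at (410,290) and the handle to the left at (200,270). Regrasping at mid-handle.

Emit:
servo_tool([
  {"ax":0,"ay":0,"az":0.009,"x":0.23,"y":0.14,"z":4,"jaw":1},
  {"ax":0,"ay":0,"az":0,"x":0,"y":0,"z":4,"jaw":1},
  {"ax":0,"ay":0,"az":0,"x":0,"y":0,"z":2.75,"jaw":0.7},
  {"ax":0,"ay":0,"az":0,"x":0,"y":0,"z":1.0,"jaw":0.5},
  {"ax":0,"ay":0,"az":0,"x":0,"y":0,"z":0,"jaw":0.4},
  {"ax":0,"ay":0,"az":0,"x":0,"y":0,"z":0,"jaw":0},
  {"ax":0,"ay":0,"az":0,"x":0,"y":0,"z":0,"jaw":0},
  {"ax":0,"ay":0,"az":0,"x":0,"y":0,"z":0,"jaw":0},
  {"ax":0,"ay":0,"az":0,"x":0,"y":0,"z":0,"jaw":0},
  {"ax":0,"ay":0,"az":0,"x":0,"y":0,"z":0,"jaw":0},
])

```text
time_s: 20.25
tool_pos: [482.5, -114.7, 17.7]
eef_rot: [0.0, 0.74, 0.673, -0.0]
force: [-1.8, -0.3, 2.2]
width: 21.6
grip_force: 30.0
```

```bash
python3 s.py
```

```text
[ 482.5 -114.7   17.7] yaw 84.56 w 21.6 g 30.0 F [-1.79 -0.29  2.15] M [0.017 0.107 0.057] t 20.25 e6 0.044 j [-0.3  -0.12  1.83 -0.    1.44 -0.21]
```

Emit:
servo_tool([
  {"ax":0,"ay":0,"az":0,"x":0,"y":0,"z":0,"jaw":0.4},
  {"ax":0,"ay":0,"az":0,"x":0,"y":0,"z":0.25,"jaw":0.4},
  {"ax":0,"ay":0,"az":0,"x":0,"y":0,"z":0,"jaw":0},
  {"ax":0,"ay":0,"az":0,"x":0,"y":0,"z":0,"jaw":0},
  {"ax":0,"ay":0,"az":0,"x":0,"y":0,"z":0,"jaw":0},
])

```text
time_s: 20.88
tool_pos: [482.3, -114.7, 14.7]
eef_rot: [-0.0, 0.74, 0.673, -0.0]
force: [-0.5, -1.1, -0.8]
width: 21.6
grip_force: 30.0
```

```bash
python3 s.py
```

```text
[ 482.3 -114.7   14.7] yaw 84.55 w 21.6 g 30.0 F [-0.45 -1.12 -0.83] M [-0.048 -0.119 -0.06 ] t 20.875 e6 -0.034 j [-0.3  -0.12  1.83  0.    1.43 -0.21]
```

Emit:
servo_tool([
  {"ax":0,"ay":0,"az":0,"x":0,"y":0,"z":-3,"jaw":0},
  {"ax":0,"ay":0,"az":0,"x":0,"y":0,"z":-5,"jaw":0},
  {"ax":0,"ay":0,"az":0,"x":0,"y":0,"z":-5,"jaw":0},
  {"ax":0,"ay":0,"az":0,"x":2,"y":0,"z":-3,"jaw":0},
  {"ax":0,"ay":0,"az":0,"x":4,"y":0.05,"z":0,"jaw":0},
  {"ax":0,"ay":0,"az":0,"x":5,"y":0.05,"z":0,"jaw":0},
  {"ax":0,"ay":0,"az":0,"x":5,"y":0.05,"z":0,"jaw":0},
  {"ax":0,"ay":0,"az":0,"x":5,"y":0.08,"z":0,"jaw":0},
  {"ax":0,"ay":0,"az":0,"x":5,"y":0.08,"z":0,"jaw":0},
  {"ax":0,"ay":0,"az":0,"x":5,"y":0.08,"z":0,"jaw":0},
  {"ax":0,"ay":0,"az":0,"x":5,"y":0.06,"z":0,"jaw":0},
  {"ax":0,"ay":0,"az":0,"x":4,"y":0.06,"z":0,"jaw":0},
  {"ax":0,"ay":0,"az":-0.041,"x":2.6,"y":0,"z":0,"jaw":0},
  {"ax":0,"ay":0,"az":0,"x":0,"y":0,"z":0,"jaw":0},
  {"ax":0,"ay":0,"az":0,"x":0,"y":0,"z":0,"jaw":0},
])

```text
time_s: 22.75
tool_pos: [527.8, 308.2, 174.3]
eef_rot: [0.0, 0.726, 0.688, -0.001]
force: [0.6, -0.1, -2.6]
width: 21.7
grip_force: 30.0
```

```bash
python3 s.py
python3 - <<'E'
from h import *
a=np.radians(86.9); go([520.6+135*np.cos(a),173.9+135*np.sin(a),100.7])
E
```

```text
[527.8 308.2 174.3] yaw 86.87 w 21.7 g 30.0 F [ 0.57 -0.06 -2.6 ] M [-0.029 -0.094  0.05 ] t 22.75 e6 -0.002 j [ 0.47  0.12  1.31 -0.    1.72  0.53]
pos [527.8 308.2 174.3] yaw 86.87 j6 0.53 tool shift cm [0.06 0.02 7.36]
```

Emit:
servo_tool([
  {"ax":0,"ay":0,"az":0,"x":0.06,"y":0,"z":3,"jaw":0},
  {"ax":0,"ay":0,"az":0,"x":0,"y":0,"z":3,"jaw":0},
  {"ax":0,"ay":0,"az":0,"x":0,"y":0,"z":1.2,"jaw":0},
  {"ax":0,"ay":0,"az":0,"x":0,"y":0,"z":0,"jaw":0},
  {"ax":0,"ay":0,"az":0,"x":0,"y":0,"z":0,"jaw":0},
])

```text
time_s: 23.38
tool_pos: [528.7, 309.5, 104.7]
eef_rot: [0.0, 0.726, 0.688, 0.001]
force: [-0.2, -1.3, -1.9]
width: 21.8
grip_force: 30.0
```

```bash
python3 s.py
python3 - <<'E'
from rect import *
im,d,c=grab('wrist','w7.png')
cv2.imwrite('pics/n7.png',np.hstack([rect(im,c,525,215,[101],half=75,n=400),rect(im,c,525,215,[112],half=75,n=400)]))
vv,uu=np.mgrid[0:400,0:640]; P=px2w(c,uu.ravel(),vv.ravel(),d.ravel()); ok=d.ravel()>0
h=cv2.cvtColor(im,cv2.COLOR_BGR2HSV).reshape(-1,3)
m=ok&(abs(P[:,2]-101)<5)&(h[:,1]<90)&(P[:,1]>196)&(P[:,1]<290)&(abs(P[:,0]-524)<40)
Q=P[m]; print('jaw',len(Q),Q.min(0).round(1),Q.max(0).round(1),np.median(Q[:,2]))
if len(Q)>10:
    rc=cv2.minAreaRect(Q[:,:2].astype(np.float32)); print(rc)
for lo,hi,R in [(136,145,25),(71,77,60)]:
    n=ok&(P[:,2]>lo)&(P[:,2]<hi)&(np.hypot(P[:,0]-520.6,P[:,1]-173.9)<R); 
    if n.sum()>10: print(lo,n.sum(),cv2.minEnclosingCircle(P[n][:,:2].astype(np.float32)))
E
```

```text
[528.7 309.5 104.7] yaw 86.88 w 21.8 g 30.0 F [-0.22 -1.32 -1.89] M [-0.045 -0.064 -0.007] t 23.375 e6 -0.0 j [ 0.47  0.14  1.41 -0.    1.59  0.53]
jaw 1157 [501.4 216.2  96. ] [545.9 290.  105.8] 104.17779191743594
((524.6773071289062, 253.56410217285156), (73.50045013427734, 44.50010681152344), 88.24232482910156)
71 1465 ((522.18896484375, 195.83546447753906), 24.619600296020508)
```

View pics/n7.png

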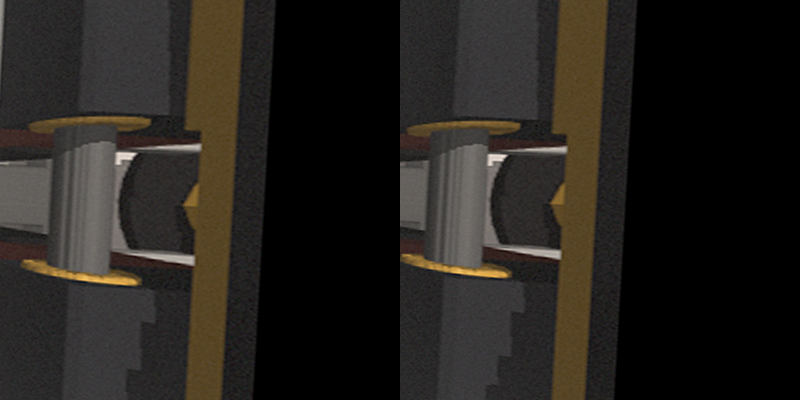

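The view is mostly blocked by the gripper. The nut's lower corner shows at (185,205) between the prong edges at rows of about 153 and 247, so it is centred. The lateral offset known from the clamping poses is only 0.4 mm. I slide in slowly.

Emit:
servo_tool([
  {"ax":0,"ay":0,"az":0,"x":0,"y":-0.04,"z":0.3,"jaw":0},
  {"ax":0,"ay":0,"az":0,"x":-1,"y":0,"z":0,"jaw":0},
  {"ax":0,"ay":0,"az":0,"x":-1,"y":0,"z":0,"jaw":0},
  {"ax":0,"ay":0,"az":0,"x":-0.5,"y":0,"z":0,"jaw":0},
  {"ax":0,"ay":0,"az":0,"x":-0.5,"y":0,"z":0,"jaw":0},
  {"ax":0,"ay":0,"az":0,"x":-0.5,"y":0,"z":0,"jaw":0},
])

```text
time_s: 24.18
tool_pos: [525.7, 274.2, 100.0]
eef_rot: [0.0, 0.726, 0.688, 0.0]
force: [0.7, 0.2, -3.3]
width: 21.7
grip_force: 30.0
```

```bash
python3 s.py
```

```text
[525.7 274.2 100. ] yaw 86.9 w 21.7 g 30.0 F [ 0.65  0.2  -3.29] M [-0.071 -0.08  -0.014] t 24.175 e6 0.08 j [0.42 0.09 1.47 0.   1.58 0.48]
```

Emit:
servo_tool([
  {"ax":0,"ay":0,"az":0,"x":-0.5,"y":0.02,"z":0,"jaw":0},
  {"ax":0,"ay":0,"az":0,"x":-0.5,"y":0,"z":0,"jaw":0},
  {"ax":0,"ay":0,"az":0,"x":-0.5,"y":0,"z":0,"jaw":0},
  {"ax":0,"ay":0,"az":0,"x":-0.5,"y":0,"z":0,"jaw":0},
  {"ax":0,"ay":0,"az":0,"x":-0.4,"y":0,"z":0,"jaw":0},
  {"ax":0,"ay":0,"az":0,"x":0,"y":0,"z":0,"jaw":0},
])

```text
time_s: 24.92
tool_pos: [524.6, 250.3, 100.0]
eef_rot: [0.0, 0.726, 0.688, 0.0]
force: [0.2, 0.7, -2.6]
width: 21.8
grip_force: 30.0
```

```bash
python3 s.py
```

```text
[524.6 250.3 100. ] yaw 86.88 w 21.8 g 30.0 F [ 0.17  0.72 -2.63] M [-0.04  -0.089  0.014] t 24.925 e6 -0.037 j [0.39 0.06 1.5  0.   1.58 0.44]
```

No contact force: the jaw is around the nut. I take up the play, clockwise.

Emit:
servo_tool([
  {"ax":0,"ay":0,"az":0.025,"x":0,"y":0.19,"z":0,"jaw":0},
  {"ax":0,"ay":0,"az":0.025,"x":0,"y":0.19,"z":0,"jaw":0},
  {"ax":0,"ay":0,"az":0.025,"x":0,"y":0.19,"z":0,"jaw":0},
])

```text
time_s: 25.3
tool_pos: [530.4, 250.2, 99.9]
eef_rot: [0.0, 0.752, 0.659, 0.0]
force: [-1.1, -0.0, -3.1]
width: 22.0
grip_force: 30.0
```

```bash
python3 s.py
```

```text
[530.4 250.2  99.9] yaw 82.52 w 22.0 g 30.0 F [-1.13 -0.04 -3.09] M [-0.033 -0.002 -0.006] t 25.3 e6 -0.247 j [ 0.38  0.07  1.49 -0.    1.58  0.51]
```

Emit:
servo_tool([
  {"ax":0,"ay":0,"az":0.02,"x":0,"y":0.15,"z":0,"jaw":0},
])

```text
time_s: 25.42
tool_pos: [531.9, 250.0, 99.9]
eef_rot: [0.0, 0.758, 0.652, -0.0]
force: [0.3, -0.1, -4.3]
width: 21.7
grip_force: 30.0
```

```bash
python3 s.py
```

```text
[531.9 250.   99.9] yaw 81.38 w 21.7 g 30.0 F [ 0.32 -0.09 -4.29] M [ 0.015 -0.139  0.026] t 25.425 e6 -0.149 j [ 0.38  0.07  1.49 -0.    1.58  0.53]
```

Emit:
servo_tool([
  {"ax":0,"ay":0,"az":0.02,"x":0,"y":0.15,"z":0,"jaw":0},
])

```text
time_s: 25.55
tool_pos: [533.5, 249.8, 100.0]
eef_rot: [0.0, 0.765, 0.644, 0.0]
force: [0.1, -0.4, -2.8]
width: 21.9
grip_force: 30.0
```

```bash
python3 s.py
```

```text
[533.5 249.8 100. ] yaw 80.25 w 21.9 g 30.0 F [ 0.13 -0.39 -2.83] M [ 0.04  -0.189 -0.011] t 25.55 e6 -0.131 j [0.38 0.08 1.48 0.   1.58 0.55]
```

Emit:
servo_tool([
  {"ax":0,"ay":0,"az":0.02,"x":0,"y":0.15,"z":0,"jaw":0},
])

```text
time_s: 25.68
tool_pos: [534.8, 249.5, 100.0]
eef_rot: [0.0, 0.771, 0.637, 0.0]
force: [-0.2, -0.3, -3.0]
width: 21.4
grip_force: 30.0
```

```bash
python3 s.py
```

```text
[534.8 249.5 100. ] yaw 79.11 w 21.4 g 30.0 F [-0.18 -0.26 -3.  ] M [ 0.007 -0.096  0.121] t 25.675 e6 -0.04 j [0.38 0.08 1.48 0.   1.58 0.57]
```

Emit:
servo_tool([
  {"ax":0,"ay":0,"az":0.02,"x":0,"y":0.15,"z":0,"jaw":0},
])

```text
time_s: 25.8
tool_pos: [536.1, 249.1, 99.9]
eef_rot: [-0.0, 0.777, 0.629, -0.0]
force: [0.3, -1.2, -3.9]
width: 21.6
grip_force: 30.0
```

```bash
python3 s.py
```

```text
[536.1 249.1  99.9] yaw 77.97 w 21.6 g 30.0 F [ 0.27 -1.2  -3.93] M [-0.132  0.097  0.251] t 25.8 e6 0.119 j [ 0.38  0.08  1.48 -0.    1.58  0.59]
```

Emit:
servo_tool([
  {"ax":0,"ay":0,"az":0.02,"x":0,"y":0.15,"z":0,"jaw":0},
])

```text
time_s: 25.92
tool_pos: [537.3, 248.7, 99.8]
eef_rot: [-0.0, 0.784, 0.621, -0.001]
force: [-2.0, -1.3, -3.4]
width: 22.0
grip_force: 30.1
```

```bash
python3 s.py
```

```text
[537.3 248.7  99.8] yaw 76.83 w 22.0 g 30.1 F [-2.04 -1.26 -3.44] M [-0.268  0.342  0.421] t 25.925 e6 0.27 j [ 0.38  0.09  1.47 -0.    1.58  0.61]
```

Emit:
servo_tool([
  {"ax":0,"ay":0,"az":0.02,"x":0,"y":0.15,"z":0,"jaw":0},
])

```text
time_s: 26.05
tool_pos: [538.5, 248.2, 99.6]
eef_rot: [-0.0, 0.79, 0.614, -0.001]
force: [-3.5, -1.6, -2.2]
width: 21.6
grip_force: 30.2
```

```bash
python3 s.py
```

```text
[538.5 248.2  99.6] yaw 75.69 w 21.6 g 30.2 F [-3.46 -1.61 -2.24] M [-0.378  0.612  0.59 ] t 26.05 e6 0.392 j [ 0.37  0.09  1.47 -0.    1.58  0.62]
```

Emit:
servo_tool([
  {"ax":0,"ay":0,"az":0.02,"x":0,"y":0.15,"z":0,"jaw":0},
])

```text
time_s: 26.18
tool_pos: [540.1, 247.9, 99.6]
eef_rot: [-0.0, 0.796, 0.606, -0.001]
force: [-3.5, -2.6, -2.4]
width: 22.1
grip_force: 30.2
```

```bash
python3 s.py
```

```text
[540.1 247.9  99.6] yaw 74.53 w 22.1 g 30.2 F [-3.47 -2.62 -2.37] M [-0.444  0.593  0.544] t 26.175 e6 0.363 j [ 0.37  0.09  1.47 -0.    1.58  0.64]
```

Total moment about the nut axis reached about 0.8 N m at yaw 75.7, where the nut began to move. So one flat should end at tool yaw of about 15.7 under load.

Emit:
servo_tool([
  {"ax":0,"ay":0,"az":0.06,"x":0,"y":0.46,"z":0,"jaw":0},
  {"ax":0,"ay":0,"az":0.06,"x":0,"y":0.46,"z":0,"jaw":0},
  {"ax":0,"ay":0,"az":0.06,"x":0,"y":0.46,"z":0,"jaw":0},
  {"ax":0,"ay":0,"az":0.06,"x":0,"y":0.46,"z":0,"jaw":0},
  {"ax":0,"ay":0,"az":0.06,"x":0,"y":0.46,"z":0,"jaw":0},
])

```text
time_s: 26.8
tool_pos: [561.3, 239.0, 99.5]
eef_rot: [-0.0, 0.878, 0.479, -0.001]
force: [-4.2, -2.5, -2.0]
width: 21.9
grip_force: 30.3
```

```bash
cat > n.py <<'E'
from h import *
import runpy; runpy.run_path('s.py')
s,T,y=st(); v=s['tool_pos'][:2]-np.array([520.7,173.9]); F=s['force']; r=v/1000
print('r',np.hypot(*v).round(1),'ang',np.degrees(np.arctan2(v[1],v[0])).round(2),'torque',round(s['ft_torque'][2]+r[0]*F[1]-r[1]*F[0],3))
E
python3 n.py
```

```text
[561.3 239.   99.5] yaw 57.26 w 21.9 g 30.3 F [-4.25 -2.48 -2.  ] M [-0.507  0.82   0.584] t 26.8 e6 0.048 j [ 0.35  0.13  1.42 -0.    1.59  0.92]
r 76.7 ang 58.06 torque 0.76
```

Emit:
servo_tool([
  {"ax":0,"ay":0,"az":0.06,"x":0,"y":0.46,"z":0,"jaw":0},
  {"ax":0,"ay":0,"az":0.06,"x":0,"y":0.46,"z":0,"jaw":0},
  {"ax":0,"ay":0,"az":0.06,"x":0,"y":0.46,"z":0,"jaw":0},
  {"ax":0,"ay":0,"az":0.06,"x":0,"y":0.46,"z":0,"jaw":0},
  {"ax":0,"ay":0,"az":0.06,"x":0,"y":0.46,"z":0,"jaw":0},
  {"ax":0,"ay":0,"az":0.06,"x":0,"y":0.46,"z":0,"jaw":0},
  {"ax":0,"ay":0,"az":0.06,"x":0,"y":0.46,"z":0,"jaw":0},
  {"ax":0,"ay":0,"az":0.06,"x":0,"y":0.46,"z":0,"jaw":0},
  {"ax":0,"ay":0,"az":0.06,"x":0,"y":0.46,"z":0,"jaw":0},
  {"ax":0,"ay":0,"az":0.06,"x":0,"y":0.46,"z":0,"jaw":0},
])

```text
time_s: 28.05
tool_pos: [591.1, 205.3, 99.3]
eef_rot: [0.0, 0.98, 0.199, -0.002]
force: [-5.7, -3.1, -1.5]
width: 22.4
grip_force: 30.5
```

```bash
python3 n.py;  python3 - <<'E'
from rect import *
im,d,c=grab('wrist','w8.png')
print(angles(im,d,c,np.array([520.7,173.9])))
E
```

```text
[591.1 205.3  99.3] yaw 22.91 w 22.4 g 30.5 F [-5.66 -3.1  -1.47] M [-0.423  1.091  0.725] t 28.05 e6 0.225 j [ 0.28  0.18  1.37 -0.    1.59  1.45]
r 77.1 ang 24.03 torque 0.684
{'stripe_top': (-48.6, 27), 'stripe_side': (-50.1, 16)}
```

Emit:
servo_tool([
  {"ax":0,"ay":0,"az":0.05,"x":0,"y":0.38,"z":0,"jaw":0},
  {"ax":0,"ay":0,"az":0.05,"x":0,"y":0.38,"z":0,"jaw":0},
])

```text
time_s: 28.35
tool_pos: [593.9, 198.3, 99.4]
eef_rot: [0.0, 0.989, 0.15, -0.001]
force: [-6.7, -2.1, -2.1]
width: 21.9
grip_force: 30.6
```

```bash
python3 n.py;  python3 - <<'E'
from rect import *
im,d,c=grab('wrist','w9.png')
C=np.array([520.7,173.9]); print(angles(im,d,c,C))
vv,uu=np.mgrid[0:400,0:640]; P=px2w(c,uu.ravel(),vv.ravel(),d.ravel()); h=cv2.cvtColor(im,cv2.COLOR_BGR2HSV).reshape(-1,3).astype(int)
rr=np.hypot(P[:,0]-C[0],P[:,1]-C[1]); red=((h[:,0]<6)|(h[:,0]>172))&(h[:,1]>160)&(h[:,2]>60)&(rr<24)&(P[:,2]>76)
q=P[red]; print(len(q)); print(np.c_[q,rr[red],np.degrees(np.arctan2(q[:,1]-C[1],q[:,0]-C[0]))][::4].round(1))
cv2.imwrite('pics/n9.png',np.hstack([rect(im,c,520.7,173.9,[112],half=45,n=390),rect(im,c,520.7,173.9,[74],half=45,n=390)]))
E
```

```text
[593.9 198.3  99.4] yaw 17.2 w 21.9 g 30.6 F [-6.68 -2.06 -2.09] M [-0.357  0.991  0.811] t 28.35 e6 0.35 j [ 0.27  0.18  1.37 -0.    1.59  1.54]
r 77.2 ang 18.47 torque 0.824
{'stripe_top': (-54.4, 25), 'stripe_side': (-54.4, 16)}
48
[[531.6 159.2  88.3  18.3 -53.4]
 [530.8 159.2  91.1  17.8 -55.4]
 [530.2 158.7  94.6  17.9 -58.1]
 [530.9 159.4  98.9  17.8 -54.8]
 [531.7 159.6 105.2  18.1 -52.3]
 [528.6 157.8 105.   17.9 -63.8]
 [530.  158.8 109.5  17.7 -58.3]
 [529.7 163.1 113.9  14.1 -50.1]
 [530.5 160.7 113.9  16.4 -53.5]
 [529.3 165.6 114.9  11.9 -43.9]
 [529.  162.8 113.9  13.8 -53.3]
 [530.1 160.7 114.3  16.2 -54.5]]
```

View pics/n9.png

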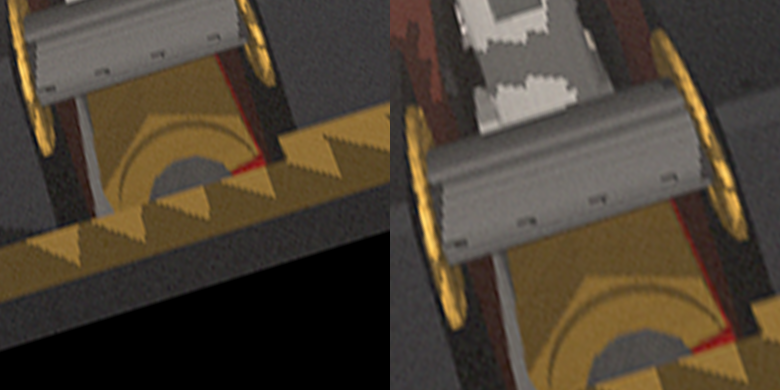

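The crop shows the red stripe only partly, on the flat's edge at (255,160), the rest hidden behind the prong. I back off to the middle of the play, slide out, and check from beside.

Emit:
servo_tool([
  {"ax":0,"ay":0,"az":-0.065,"x":0,"y":-0.5,"z":0,"jaw":0},
  {"ax":0,"ay":0,"az":-0.065,"x":0,"y":-0.5,"z":0,"jaw":0},
  {"ax":0,"ay":0,"az":-0.06,"x":0,"y":-0.46,"z":0,"jaw":0},
  {"ax":0,"ay":0,"az":0,"x":0,"y":0,"z":0,"jaw":0},
])

```text
time_s: 28.9
tool_pos: [588.7, 210.5, 99.3]
eef_rot: [0.001, 0.97, 0.243, -0.002]
force: [-6.4, -5.4, -0.9]
width: 21.9
grip_force: 30.0
```

```bash
python3 n.py;  python3 - <<'E'
from rect import *
im,d,c=grab('wrist','w10.png')
C=np.array([520.7,173.9]); print(angles(im,d,c,C))
E
```

```text
[588.7 210.5  99.3] yaw 28.11 w 21.9 g 30.0 F [-6.43 -5.43 -0.88] M [-1.193  1.127  0.218] t 28.9 e6 0.072 j [ 0.29  0.18  1.38 -0.    1.59  1.37]
r 77.2 ang 28.32 torque 0.084
{'stripe_top': (-45.2, 19), 'stripe_side': (-45.8, 16)}
```

Emit:
servo_tool([
  {"ax":0,"ay":0,"az":0.06,"x":0,"y":0.46,"z":0,"jaw":0},
  {"ax":0,"ay":0,"az":0,"x":0,"y":0,"z":0,"jaw":0},
])

```text
time_s: 29.2
tool_pos: [590.9, 206.2, 99.3]
eef_rot: [0.001, 0.977, 0.213, -0.002]
force: [-6.2, -6.3, -1.7]
width: 21.7
grip_force: 30.0
```

```bash
python3 n.py;  python3 - <<'E'
from rect import *
im,d,c=grab('wrist','w11.png')
C=np.array([520.7,173.9]); print(angles(im,d,c,C))
for f in ['w9.png','w10.png']:
    pass
E
```

```text
[590.9 206.2  99.3] yaw 24.57 w 21.7 g 30.0 F [-6.22 -6.33 -1.72] M [-1.19   1.137  0.216] t 29.2 e6 0.445 j [ 0.28  0.18  1.37 -0.    1.59  1.42]
r 77.3 ang 24.69 torque -0.028
{'stripe_top': (-49.6, 15), 'stripe_side': (-48.8, 18)}
```

The outward force (about 9 N) shows the commanded radius drifted 2–3 mm out and the jaw is binding on the nut. I null it, then slide out and look.

Emit:
servo_tool([
  {"ax":0,"ay":0,"az":0,"x":-0.15,"y":0,"z":0,"jaw":0},
  {"ax":0,"ay":0,"az":0,"x":-0.1,"y":0,"z":0,"jaw":0},
  {"ax":0,"ay":0,"az":0,"x":0,"y":0,"z":0,"jaw":0},
])

```text
time_s: 29.62
tool_pos: [590.3, 206.3, 100.1]
eef_rot: [0.001, 0.977, 0.214, 0.001]
force: [1.2, -5.4, -2.9]
width: 21.8
grip_force: 30.0
```

```bash
python3 n.py;  python3 - <<'E'
from rect import *
im,d,c=grab('wrist','w11.png')
C=np.array([520.7,173.9]); print(angles(im,d,c,C))
s,T,y=st(); print('F tool',(T.T@s['force']).round(2))
E
```

```text
[590.3 206.3 100.1] yaw 24.67 w 21.8 g 30.0 F [ 1.24 -5.36 -2.88] M [-0.872 -0.236  0.339] t 29.625 e6 0.311 j [ 0.28  0.17  1.38 -0.    1.59  1.42]
r 76.8 ang 24.95 torque -0.075
{'stripe_top': (-49.9, 30), 'stripe_side': (-49.4, 14)}
F tool [-0.97  5.5   3.41]
```

Emit:
servo_tool([
  {"ax":0,"ay":0,"az":0,"x":0,"y":0.13,"z":0,"jaw":0},
  {"ax":0,"ay":0,"az":0,"x":0,"y":0,"z":0,"jaw":0},
])

```text
time_s: 29.92
tool_pos: [590.4, 206.0, 100.0]
eef_rot: [-0.0, 0.977, 0.214, 0.0]
force: [0.3, -2.6, -3.3]
width: 21.9
grip_force: 30.0
```

```bash
python3 n.py;  python3 - <<'E'
from rect import *
im,d,c=grab('wrist','w12.png')
C=np.array([520.7,173.9]); print(angles(im,d,c,C))
s,T,y=st(); print('F tool',(T.T@s['force']).round(2))
E
```

```text
[590.4 206.  100. ] yaw 24.72 w 21.9 g 30.0 F [ 0.31 -2.61 -3.28] M [-0.533 -0.168  0.2  ] t 29.925 e6 0.188 j [0.28 0.17 1.38 0.   1.59 1.42]
r 76.7 ang 24.76 torque 0.008
{'stripe_top': (-49.6, 30), 'stripe_side': (-48.9, 15)}
F tool [-0.08  3.23  2.56]
```

Emit:
servo_tool([
  {"ax":0,"ay":0,"az":0,"x":0,"y":0.13,"z":0,"jaw":0},
  {"ax":0,"ay":0,"az":0,"x":0.5,"y":0,"z":0,"jaw":0},
  {"ax":0,"ay":0,"az":0,"x":1,"y":0,"z":0,"jaw":0},
  {"ax":0,"ay":0,"az":0,"x":1.5,"y":0,"z":0,"jaw":0},
  {"ax":0,"ay":0,"az":0,"x":2,"y":0,"z":0,"jaw":0},
  {"ax":0,"ay":0,"az":0,"x":1,"y":0,"z":-2,"jaw":0},
  {"ax":0,"ay":0,"az":0,"x":0,"y":0,"z":-5,"jaw":0},
  {"ax":0,"ay":0,"az":0,"x":0,"y":0,"z":-3,"jaw":0},
  {"ax":0,"ay":0,"az":0,"x":0,"y":0,"z":0,"jaw":0},
])

```text
time_s: 31.1
tool_pos: [646.3, 231.0, 203.9]
eef_rot: [-0.001, 0.977, 0.214, 0.003]
force: [-0.1, 0.0, -1.3]
width: 22.2
grip_force: 30.0
```

```bash
python3 n.py
python3 - <<'E'
from h import *
s,T,y=st(); tp=np.array([520.7,173.9,0])-T[:,0]*55+T[:,1]*60; tp[2]=200; print(tp); go(tp)
E
```

```text
[646.3 231.  203.9] yaw 24.77 w 22.2 g 30.0 F [-0.13  0.04 -1.28] M [-0.03   0.032 -0.029] t 31.1 e6 0.001 j [0.29 0.32 1.02 0.   1.79 1.43]
r 138.0 ang 24.44 torque -0.016
[495.89879613  96.37740733 200.        ]
pos [646.3 231.  203.9] yaw 24.77 j6 1.43 tool shift cm [-19.3    5.92   0.25]
```

Emit:
servo_tool([
  {"ax":0,"ay":0,"az":0,"x":-3,"y":1,"z":0,"jaw":0},
  {"ax":0,"ay":0,"az":0,"x":-4.5,"y":1.5,"z":0,"jaw":0},
  {"ax":0,"ay":0,"az":0,"x":-5,"y":1.5,"z":0,"jaw":0},
  {"ax":0,"ay":0,"az":0,"x":-4.5,"y":1.3,"z":0,"jaw":0},
  {"ax":0,"ay":0,"az":0,"x":-2.3,"y":0.6,"z":0,"jaw":0},
  {"ax":0,"ay":0,"az":0,"x":0,"y":0,"z":0,"jaw":0},
  {"ax":0,"ay":0,"az":0,"x":0,"y":0,"z":0,"jaw":0},
])

```text
time_s: 31.98
tool_pos: [494.7, 96.1, 198.7]
eef_rot: [-0.0, 0.977, 0.214, -0.001]
force: [-0.0, 0.1, -2.8]
width: 21.4
grip_force: 30.0
```

```bash
python3 s.py
python3 - <<'E'
from rect import *
im,d,c=grab('wrist','w13.png')
C=np.array([520.7,173.9]); print(angles(im,d,c,C))
vv,uu=np.mgrid[0:400,0:640]; P=px2w(c,uu.ravel(),vv.ravel(),d.ravel()); ok=d.ravel()>0
for lo,hi,R in [(136,145,25),(71,77,60)]:
    n=ok&(P[:,2]>lo)&(P[:,2]<hi)&(np.hypot(P[:,0]-520.6,P[:,1]-173.9)<R); 
    if n.sum()>10: print(lo,n.sum(),cv2.minEnclosingCircle(P[n][:,:2].astype(np.float32)))
cv2.imwrite('pics/n13.png',np.hstack([rect(im,c,520.7,173.9,[112],half=45,n=390),rect(im,c,520.7,173.9,[74],half=45,n=390)]))
E
```

```text
[494.7  96.1 198.7] yaw 24.75 w 21.4 g 30.0 F [-0.01  0.06 -2.77] M [0.023 0.018 0.028] t 31.975 e6 -0.002 j [ 0.12 -0.17  1.55  0.    1.77  1.26]
{'stripe_top': (-56.3, 50), 'white': (-2.4, 113), 'green': (-63.0, 94)}
136 711 ((520.3601684570312, 173.96499633789062), 10.90912914276123)
71 3589 ((520.2093505859375, 174.0831298828125), 39.89789581298828)
```

View pics/n13.png

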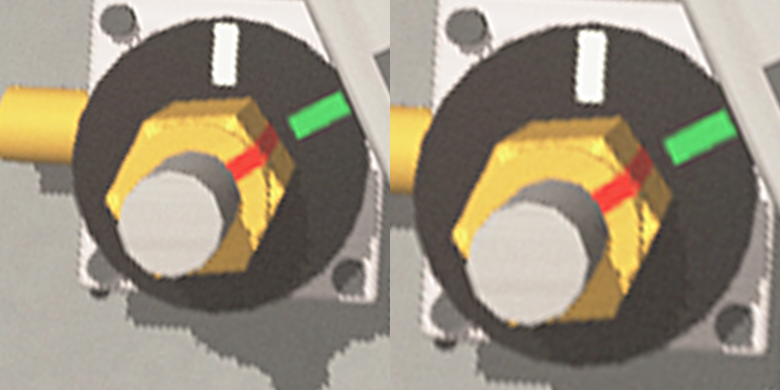

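The stripe is at (250,155) in the clear view, just short of the green mark at (318,115). Numerically it is at -55.5°, white -2.5° and green -62.5°, so about 7° remain. The wrench probably slipped a little in the fingers, so I measure it against the tool before re-engaging.

Run:
```python
from rect import *
s,T,y=st(); im,d,c=grab('wrist')
for nm in ('wrist','top'):
  if nm=='top': im,d,c=grab('top')
  vv,uu=np.mgrid[0:400,0:640]; P=px2w(c,uu.ravel(),vv.ravel(),d.ravel()); ok=d.ravel()>0
  L=(P-s['tool_pos'])@T
  h=cv2.cvtColor(im,cv2.COLOR_BGR2HSV).reshape(-1,3)
  m=ok&(L[:,2]>-9)&(L[:,2]<9)&(abs(L[:,1])<45)&(L[:,0]>-115)&(L[:,0]<100)&(h[:,1]<80)
  Q=L[m]; print(nm,len(Q))
  for a in range(-110,100,10):
    q=Q[(Q[:,0]>=a)&(Q[:,0]<a+10)]
    if len(q)>5: print(a,len(q),'y',q[:,1].min().round(1),q[:,1].max().round(1),'z',np.median(q[:,2]).round(1))
```

```text
wrist 8823
-100 21 y -23.3 21.2 z 1.9
-90 121 y -23.2 21.1 z 0.6
-80 99 y -22.2 20.2 z 1.0
-70 33 y -20.7 18.6 z 2.2
-40 400 y -14.7 12.8 z 0.5
-30 491 y -11.9 10.0 z 0.3
-20 517 y -11.7 9.7 z 0.2
-10 570 y -11.9 9.9 z 0.1
0 650 y -13.4 11.4 z 0.1
10 643 y -20.6 18.9 z 0.1
20 641 y -12.0 9.6 z 0.1
30 680 y -11.9 10.0 z 0.1
40 716 y -11.7 9.8 z 0.2
50 759 y -12.1 9.9 z 0.2
60 812 y -11.9 9.9 z 0.2
70 851 y -12.1 9.7 z 0.2
80 819 y -11.9 10.0 z 0.3
top 238
-100 16 y -28.1 29.1 z 0.5
-90 26 y -27.3 29.7 z 0.1
-80 28 y -27.8 29.3 z -0.5
-70 29 y -28.4 29.1 z -0.1
-60 35 y -27.8 29.7 z 0.3
-50 44 y -28.2 29.2 z 0.1
-40 17 y -26.4 25.2 z 0.5
-30 13 y -9.4 -1.6 z 0.3
-20 22 y -14.6 2.6 z 0.3
```

The wrench is still straight and centred in the fingers. The nut probably followed the jaw back a few degrees, so I re-engage with the wrench square to the nut (yaw 34.5).

Emit:
servo_tool([
  {"ax":0,"ay":0,"az":-0.17,"x":0,"y":0,"z":0,"jaw":0},
  {"ax":0,"ay":0,"az":0,"x":3,"y":-0.75,"z":0,"jaw":0},
  {"ax":0,"ay":0,"az":0,"x":5,"y":-1.25,"z":0,"jaw":0},
  {"ax":0,"ay":0,"az":0,"x":5,"y":-1.25,"z":0,"jaw":0},
  {"ax":0,"ay":0,"az":0,"x":4.5,"y":-1.1,"z":0,"jaw":0},
  {"ax":0,"ay":0,"az":0,"x":2.6,"y":-0.6,"z":0,"jaw":0},
  {"ax":0,"ay":0,"az":0,"x":0,"y":0,"z":3,"jaw":0},
  {"ax":0,"ay":0,"az":0,"x":0,"y":0,"z":4,"jaw":0},
  {"ax":0,"ay":0,"az":0,"x":0,"y":0,"z":2.8,"jaw":0},
  {"ax":0,"ay":0,"az":0,"x":0,"y":0,"z":0,"jaw":0},
  {"ax":0,"ay":0,"az":0,"x":0,"y":0,"z":0,"jaw":0},
])

```text
time_s: 33.5
tool_pos: [632.8, 250.7, 103.1]
eef_rot: [-0.0, 0.955, 0.297, 0.001]
force: [0.5, -0.7, -1.9]
width: 21.9
grip_force: 30.0
```

```bash
cat > line.py <<'E'
from h import *
import sys
# lateral error of the wrench line w.r.t. nut axis, radius, in tool frame; forces in tool frame
s,T,y=st(); v=(np.array([520.6,173.9,100])-s['tool_pos'])@T
print('t',s['time_s'],'yaw',round(y,2),'nut in tool',v.round(2),'Ftool',(s['force']@T).round(2),'torque',round(float(s['ft_torque'][2]-((T.T@s['force'])[1]*v[0]-(T.T@s['force'])[0]*v[1])/1000*-1*-1),3),'Mz',round(s['ft_torque'][2],3))
E
python3 line.py; python3 n.py
```

```text
t 33.5 yaw 34.5 nut in tool [-135.99   -0.28    2.88] Ftool [-0.02  0.86  1.88] torque 0.124 Mz 0.007
[632.8 250.7 103.1] yaw 34.5 w 21.9 g 30.0 F [ 0.47 -0.72 -1.88] M [ 0.011 -0.043  0.007] t 33.5 e6 0.001 j [0.33 0.32 1.2  0.   1.62 1.3 ]
r 135.9 ang 34.41 torque -0.11
```

Aligned to within 0.3 mm. I slide in by 60.5 mm.

Emit:
servo_tool([
  {"ax":0,"ay":0,"az":0,"x":-1.2,"y":-0.02,"z":0.2,"jaw":0},
  {"ax":0,"ay":0,"az":0,"x":-1.2,"y":0,"z":0,"jaw":0},
  {"ax":0,"ay":0,"az":0,"x":-0.6,"y":0,"z":0,"jaw":0},
  {"ax":0,"ay":0,"az":0,"x":-0.6,"y":0,"z":0,"jaw":0},
  {"ax":0,"ay":0,"az":0,"x":-0.6,"y":0,"z":0,"jaw":0},
])

```text
time_s: 34.12
tool_pos: [597.3, 226.4, 100.2]
eef_rot: [-0.0, 0.955, 0.296, 0.0]
force: [-0.3, -0.5, -2.4]
width: 22.2
grip_force: 30.0
```

```bash
python3 line.py
```

```text
t 34.125 yaw 34.48 nut in tool [-92.94  -0.13   0.18] Ftool [-0.55  0.29  2.43] torque -0.042 Mz -0.069
```

Emit:
servo_tool([
  {"ax":0,"ay":0,"az":0,"x":-0.6,"y":0,"z":0,"jaw":0},
  {"ax":0,"ay":0,"az":0,"x":-0.6,"y":0,"z":0,"jaw":0},
  {"ax":0,"ay":0,"az":0,"x":-0.6,"y":0,"z":0,"jaw":0},
  {"ax":0,"ay":0,"az":0,"x":0,"y":0,"z":0,"jaw":0},
])

```text
time_s: 34.62
tool_pos: [582.4, 216.1, 100.0]
eef_rot: [0.0, 0.955, 0.296, 0.0]
force: [-0.1, 0.3, -1.8]
width: 21.8
grip_force: 30.0
```

```bash
python3 line.py
```

```text
t 34.625 yaw 34.47 nut in tool [-7.484e+01 -1.400e-01  1.000e-02] Ftool [ 0.11 -0.31  1.84] torque -0.108 Mz -0.085
```

Emit:
servo_tool([
  {"ax":0,"ay":0,"az":0.05,"x":-0.01,"y":0.37,"z":0,"jaw":0},
  {"ax":0,"ay":0,"az":0.05,"x":-0.01,"y":0.37,"z":0,"jaw":0},
])

```text
time_s: 34.88
tool_pos: [586.8, 210.1, 100.0]
eef_rot: [0.0, 0.969, 0.248, 0.0]
force: [0.0, -0.6, -3.1]
width: 21.5
grip_force: 30.0
```

```bash
python3 line.py; python3 n.py | tail -1
```

```text
t 34.875 yaw 28.67 nut in tool [-7.539e+01 -1.000e-02 -6.000e-02] Ftool [-0.27  0.55  3.11] torque 0.138 Mz 0.097
r 75.3 ang 28.7 torque 0.055
```

Emit:
servo_tool([
  {"ax":0,"ay":0,"az":0.05,"x":-0.01,"y":0.37,"z":0,"jaw":0},
])

```text
time_s: 35.0
tool_pos: [588.7, 206.6, 100.0]
eef_rot: [0.0, 0.975, 0.223, 0.0]
force: [0.1, 0.2, -2.3]
width: 21.6
grip_force: 30.0
```

```bash
python3 line.py; python3 n.py | tail -1
```

```text
t 35.0 yaw 25.8 nut in tool [-7.554e+01 -1.700e-01 -2.000e-02] Ftool [ 0.12 -0.13  2.32] torque 0.113 Mz 0.122
r 75.5 ang 25.71 torque 0.132
```

Emit:
servo_tool([
  {"ax":0,"ay":0,"az":0.05,"x":-0.01,"y":0.37,"z":0,"jaw":0},
])

```text
time_s: 35.12
tool_pos: [590.2, 203.3, 100.1]
eef_rot: [0.0, 0.98, 0.199, 0.0]
force: [0.7, -0.3, -2.6]
width: 21.7
grip_force: 30.0
```

```bash
python3 line.py; python3 n.py | tail -1
```

```text
t 35.125 yaw 22.94 nut in tool [-75.58  -0.11   0.  ] Ftool [0.51 0.52 2.65] torque 0.318 Mz 0.279
r 75.5 ang 22.89 torque 0.239
```

Emit:
servo_tool([
  {"ax":0,"ay":0,"az":0.05,"x":-0.01,"y":0.37,"z":0,"jaw":0},
])

```text
time_s: 35.25
tool_pos: [591.4, 199.8, 100.0]
eef_rot: [0.0, 0.985, 0.174, 0.0]
force: [-0.3, -0.3, -2.9]
width: 21.5
grip_force: 30.1
```

```bash
python3 line.py; python3 n.py | tail -1
```

```text
t 35.25 yaw 20.08 nut in tool [-7.545e+01  4.000e-02 -2.000e-02] Ftool [-0.39  0.16  2.88] torque 0.336 Mz 0.324
r 75.4 ang 20.14 torque 0.312
```

Emit:
servo_tool([
  {"ax":0,"ay":0,"az":0.03,"x":0,"y":0.23,"z":0,"jaw":0},
])

```text
time_s: 35.38
tool_pos: [591.7, 198.1, 99.9]
eef_rot: [-0.0, 0.987, 0.16, -0.0]
force: [-2.3, 1.4, -3.2]
width: 22.1
grip_force: 30.2
```

```bash
python3 line.py; python3 n.py | tail -1
```

```text
t 35.375 yaw 18.42 nut in tool [-75.13   0.51  -0.12] Ftool [-1.72 -2.05  3.21] torque 0.424 Mz 0.579
r 75.0 ang 18.83 torque 0.734
```

Emit:
servo_tool([
  {"ax":0,"ay":0,"az":0.03,"x":0,"y":0.23,"z":0,"jaw":0},
])

```text
time_s: 35.5
tool_pos: [592.2, 196.2, 99.8]
eef_rot: [-0.0, 0.989, 0.145, -0.0]
force: [-0.7, 1.8, -2.1]
width: 21.9
grip_force: 30.3
```

```bash
python3 line.py; python3 n.py | tail -1
```

```text
t 35.5 yaw 16.72 nut in tool [-74.99   0.72  -0.17] Ftool [-0.2  -1.95  2.11] torque 0.438 Mz 0.584
r 74.9 ang 17.29 torque 0.73
```

Emit:
servo_tool([
  {"ax":0,"ay":0,"az":0.015,"x":0,"y":0.12,"z":0,"jaw":0},
])

```text
time_s: 35.62
tool_pos: [592.6, 194.9, 99.8]
eef_rot: [-0.0, 0.99, 0.138, -0.0]
force: [-2.2, 2.8, -2.7]
width: 21.8
grip_force: 30.2
```

```bash
python3 line.py; python3 n.py | tail -1
python3 - <<'E'
from rect import *
im,d,c=grab('wrist','w14.png'); print(angles(im,d,c,np.array([520.6,173.9])))
E
```

```text
t 35.625 yaw 15.86 nut in tool [-75.     0.57  -0.16] Ftool [-1.38 -3.29  2.72] torque 0.344 Mz 0.592
r 74.9 ang 16.31 torque 0.84
{'stripe_top': (-59.3, 61), 'stripe_side': (-57.9, 17), 'white': (-4.7, 5)}
```

Emit:
servo_tool([
  {"ax":0,"ay":0,"az":-0.05,"x":-0.01,"y":-0.37,"z":0,"jaw":0},
  {"ax":0,"ay":0,"az":-0.05,"x":-0.01,"y":-0.37,"z":0,"jaw":0},
])

```text
time_s: 35.92
tool_pos: [590.6, 200.8, 99.9]
eef_rot: [0.001, 0.982, 0.187, -0.0]
force: [-2.4, -0.1, -2.4]
width: 22.0
grip_force: 30.0
```

```bash
python3 line.py; python3 n.py | tail -1
```

```text
t 35.925 yaw 21.59 nut in tool [-7.498e+01 -7.700e-01 -7.000e-02] Ftool [-2.29 -0.77  2.4 ] torque -0.253 Mz -0.197
r 74.9 ang 21.03 torque -0.141
```

Emit:
servo_tool([
  {"ax":0,"ay":0,"az":-0.04,"x":0,"y":-0.3,"z":0,"jaw":0},
  {"ax":0,"ay":0,"az":0,"x":0,"y":0,"z":0,"jaw":0},
])

```text
time_s: 36.17
tool_pos: [589.4, 203.8, 99.9]
eef_rot: [0.0, 0.978, 0.207, -0.0]
force: [-1.0, -2.5, -3.0]
width: 21.7
grip_force: 30.0
```

```bash
python3 line.py; python3 n.py | tail -1
python3 - <<'E'
from rect import *
im,d,c=grab('wrist'); print(angles(im,d,c,np.array([520.6,173.9])))
E
```

```text
t 36.175 yaw 23.86 nut in tool [-75.    -0.42  -0.09] Ftool [-1.88  1.88  3.01] torque 0.123 Mz -0.019
r 74.9 ang 23.57 torque -0.161
{'stripe_top': (-52.6, 57), 'stripe_side': (-50.7, 11)}
```

The nut follows the jaw back: it jams on the hex, since loosening needs only 0.15 N m. So I retighten with some clockwise torque kept on (well under 0.8 N m) and slide off radially under that preload, so the nut can't back off.

Emit:
servo_tool([
  {"ax":0,"ay":0,"az":0.05,"x":0,"y":0.37,"z":0,"jaw":0},
  {"ax":0,"ay":0,"az":0.03,"x":0,"y":0.23,"z":0,"jaw":0},
])

```text
time_s: 36.48
tool_pos: [591.6, 198.4, 99.8]
eef_rot: [0.0, 0.986, 0.167, -0.0]
force: [-1.6, -1.0, -2.3]
width: 21.3
grip_force: 30.0
```

```bash
python3 line.py; python3 n.py | tail -1
```

```text
t 36.475 yaw 19.2 nut in tool [-75.08  -0.22  -0.14] Ftool [-1.88  0.44  2.27] torque 0.197 Mz 0.163
r 75.0 ang 19.05 torque 0.129
```

Emit:
servo_tool([
  {"ax":0,"ay":0,"az":0.02,"x":0,"y":0.15,"z":0,"jaw":0},
])

```text
time_s: 36.6
tool_pos: [592.1, 197.0, 99.8]
eef_rot: [0.0, 0.988, 0.157, -0.0]
force: [-2.7, -2.3, -3.0]
width: 22.3
grip_force: 30.0
```

```bash
python3 line.py; python3 n.py | tail -1
```

```text
t 36.6 yaw 18.08 nut in tool [-75.13  -0.21  -0.15] Ftool [-3.25  1.31  3.01] torque 0.298 Mz 0.199
r 75.0 ang 17.94 torque 0.1
```

Emit:
servo_tool([
  {"ax":0,"ay":0,"az":0.02,"x":0,"y":0.15,"z":0,"jaw":0},
])

```text
time_s: 36.72
tool_pos: [592.5, 195.7, 99.8]
eef_rot: [0.0, 0.989, 0.147, -0.0]
force: [-3.3, -0.5, -2.1]
width: 21.9
grip_force: 30.0
```

```bash
python3 line.py; python3 n.py | tail -1
```

```text
t 36.725 yaw 16.95 nut in tool [-7.516e+01 -7.000e-02 -1.400e-01] Ftool [-3.28 -0.46  2.14] torque 0.218 Mz 0.252
r 75.1 ang 16.92 torque 0.286
```

Emit:
servo_tool([
  {"ax":0,"ay":0,"az":0.01,"x":0,"y":0.08,"z":0,"jaw":0},
])

```text
time_s: 36.85
tool_pos: [592.6, 195.3, 99.8]
eef_rot: [-0.0, 0.99, 0.143, -0.0]
force: [-3.8, -0.1, -2.4]
width: 21.7
grip_force: 30.1
```

```bash
python3 line.py; python3 n.py | tail -1;  python3 - <<'E'
from rect import *
im,d,c=grab('wrist'); print(angles(im,d,c,np.array([520.6,173.9])))
E
```

```text
t 36.85 yaw 16.43 nut in tool [-75.16   0.2   -0.17] Ftool [-3.69 -0.93  2.38] torque 0.387 Mz 0.458
r 75.1 ang 16.6 torque 0.529
{'stripe_top': (-59.5, 55), 'stripe_side': (-56.6, 16), 'white': (-4.3, 4)}
```

Emit:
servo_tool([
  {"ax":0,"ay":0,"az":0,"x":0.3,"y":0,"z":0,"jaw":0},
  {"ax":0,"ay":0,"az":0,"x":0.3,"y":0,"z":0,"jaw":0},
])

```text
time_s: 37.15
tool_pos: [594.0, 195.7, 98.1]
eef_rot: [0.001, 0.99, 0.143, -0.007]
force: [-23.5, -7.0, 2.0]
width: 21.5
grip_force: 30.0
```

```bash
python3 line.py; python3 n.py | tail -1
```

```text
t 37.15 yaw 16.46 nut in tool [-7.658e+01  6.000e-02 -8.900e-01] Ftool [-24.55   0.1   -1.68] torque 0.326 Mz 0.32
r 76.5 ang 16.53 torque 0.315
```

Emit:
servo_tool([
  {"ax":0,"ay":0,"az":0,"x":0.3,"y":0,"z":0,"jaw":0},
])

```text
time_s: 37.28
tool_pos: [595.3, 196.0, 97.3]
eef_rot: [0.001, 0.99, 0.143, -0.009]
force: [-26.8, -9.3, 1.8]
width: 21.7
grip_force: 30.0
```

```bash
python3 line.py; python3 n.py | tail -1;  python3 - <<'E'
from rect import *
im,d,c=grab('wrist'); print(angles(im,d,c,np.array([520.6,173.9])))
E
```

```text
t 37.275 yaw 16.45 nut in tool [-77.93   0.08  -1.27] Ftool [-28.35   1.36  -1.33] torque 0.384 Mz 0.28
r 77.8 ang 16.53 torque 0.178
{'stripe_side': (-57.9, 20)}
```

Emit:
servo_tool([
  {"ax":0,"ay":0,"az":0,"x":0.2,"y":0,"z":0,"jaw":0},
  {"ax":0,"ay":0,"az":-0.008,"x":0,"y":-0.06,"z":0,"jaw":0},
  {"ax":0,"ay":0,"az":0.01,"x":0.1,"y":0.08,"z":0,"jaw":0},
])

```text
time_s: 37.7
tool_pos: [598.3, 196.9, 97.1]
eef_rot: [0.001, 0.99, 0.142, -0.009]
force: [-25.2, -7.8, -1.0]
width: 21.9
grip_force: 30.0
```

```bash
python3 line.py; python3 n.py | tail -1;  python3 - <<'E'
from rect import *
s,T,y=st()
im,d,c=grab('wrist'); print(angles(im,d,c,np.array([520.6,173.9])))
vv,uu=np.mgrid[0:400,0:640]; P=px2w(c,uu.ravel(),vv.ravel(),d.ravel()); L=(P-s['tool_pos'])@T
h=cv2.cvtColor(im,cv2.COLOR_BGR2HSV).reshape(-1,3)
m=(d.ravel()>0)&(abs(L[:,2])<9)&(abs(L[:,1])<15)&(L[:,0]<150)&(h[:,1]<80); Q=L[m]
print('handle end x',Q[:,0].max().round(1)); 
for a,b in [(20,40),(60,80)]:
    q=Q[(Q[:,0]>a)&(Q[:,0]<b)]; print(a,np.percentile(q[:,1],[2,98]).round(2),np.median(q[:,2]).round(1))
E
```

```text
t 37.7 yaw 16.34 nut in tool [-81.12   0.23  -1.52] Ftool [-26.36   0.43   1.42] torque 0.249 Mz 0.22
r 81.0 ang 16.52 torque 0.192
{'stripe_side': (-57.7, 21)}
handle end x 88.2
20 [-11.84   9.26] 0.6
60 [-12.23   8.68] 1.1
```

It is sliding off steadily with positive torque still on. Continuing.

Emit:
servo_tool([
  {"ax":0,"ay":0,"az":0,"x":0.2,"y":0,"z":0,"jaw":0},
  {"ax":0,"ay":0,"az":0,"x":0.2,"y":0,"z":0,"jaw":0},
  {"ax":0,"ay":0,"az":0,"x":0.2,"y":0,"z":0,"jaw":0},
])

```text
time_s: 38.12
tool_pos: [603.0, 198.2, 96.4]
eef_rot: [0.001, 0.99, 0.142, -0.01]
force: [-27.8, -7.5, -0.0]
width: 21.5
grip_force: 30.0
```

```bash
python3 line.py; python3 n.py | tail -1;  python3 - <<'E'
from rect import *
im,d,c=grab('wrist'); print(angles(im,d,c,np.array([520.6,173.9])))
E
```

```text
t 38.125 yaw 16.34 nut in tool [-85.96   0.15  -1.8 ] Ftool [-28.77  -0.59   0.62] torque 0.176 Mz 0.232
r 85.8 ang 16.46 torque 0.288
{'stripe_side': (-57.2, 20)}
```

Emit:
servo_tool([
  {"ax":0,"ay":0,"az":0,"x":0.2,"y":0,"z":0,"jaw":0},
  {"ax":0,"ay":0,"az":0,"x":0,"y":0,"z":0,"jaw":0},
])

```text
time_s: 38.42
tool_pos: [605.8, 199.0, 96.5]
eef_rot: [0.001, 0.99, 0.142, -0.009]
force: [-23.6, -6.4, -1.8]
width: 21.7
grip_force: 30.0
```

```bash
python3 line.py; python3 n.py | tail -1;  python3 - <<'E'
from rect import *
s,T,y=st()
im,d,c=grab('wrist'); print(angles(im,d,c,np.array([520.6,173.9])))
vv,uu=np.mgrid[0:400,0:640]; P=px2w(c,uu.ravel(),vv.ravel(),d.ravel()); L=(P-s['tool_pos'])@T
h=cv2.cvtColor(im,cv2.COLOR_BGR2HSV).reshape(-1,3)
m=(d.ravel()>0)&(abs(L[:,2])<9)&(abs(L[:,1])<15)&(L[:,0]<150)&(h[:,1]<80); Q=L[m]
print('handle end x',np.percentile(Q[:,0],99.9).round(1),Q[:,0].max())
E
```

```text
t 38.425 yaw 16.34 nut in tool [-88.85   0.17  -1.82] Ftool [-24.43  -0.47   2.22] torque 0.177 Mz 0.222
r 88.7 ang 16.47 torque 0.268
{'stripe_side': (-57.1, 17)}
handle end x 88.2 88.2257258584569
```

Emit:
servo_tool([
  {"ax":0,"ay":0,"az":0,"x":0.3,"y":0,"z":0,"jaw":0},
  {"ax":0,"ay":0,"az":0,"x":0.3,"y":0,"z":0,"jaw":0},
  {"ax":0,"ay":0,"az":0,"x":0.3,"y":0,"z":0,"jaw":0},
])

```text
time_s: 38.85
tool_pos: [621.9, 203.4, 100.6]
eef_rot: [-0.0, 0.99, 0.142, 0.001]
force: [0.0, -0.3, -2.4]
width: 21.9
grip_force: 30.0
```

```bash
python3 line.py; python3 n.py | tail -1;  python3 - <<'E'
from rect import *
im,d,c=grab('wrist'); print(angles(im,d,c,np.array([520.6,173.9])))
E
```

```text
t 38.85 yaw 16.31 nut in tool [-105.49   -0.18    0.37] Ftool [-0.04  0.26  2.42] torque 0.001 Mz -0.026
r 105.4 ang 16.23 torque -0.053
{'stripe_side': (-57.6, 7)}
```

Emit:
servo_tool([
  {"ax":0,"ay":0,"az":0,"x":1.5,"y":0,"z":0,"jaw":0},
  {"ax":0,"ay":0,"az":0,"x":2,"y":0,"z":-1,"jaw":0},
  {"ax":0,"ay":0,"az":0,"x":0,"y":0,"z":-4.5,"jaw":0},
  {"ax":0,"ay":0,"az":0,"x":0,"y":0,"z":-4.5,"jaw":0},
  {"ax":0,"ay":0,"az":0,"x":-2,"y":1,"z":0,"jaw":0},
  {"ax":0,"ay":0,"az":0,"x":-5,"y":1.5,"z":0,"jaw":0},
  {"ax":0,"ay":0,"az":0,"x":-5,"y":1.5,"z":0,"jaw":0},
  {"ax":0,"ay":0,"az":0,"x":-5,"y":1.4,"z":0,"jaw":0},
  {"ax":0,"ay":0,"az":0,"x":-2.5,"y":0.6,"z":0,"jaw":0},
  {"ax":0,"ay":0,"az":0,"x":0,"y":0,"z":0,"jaw":0},
  {"ax":0,"ay":0,"az":0,"x":0,"y":0,"z":0,"jaw":0},
])

```text
time_s: 40.28
tool_pos: [484.9, 100.8, 200.4]
eef_rot: [-0.0, 0.99, 0.142, 0.001]
force: [-0.1, -1.1, -2.6]
width: 22.1
grip_force: 30.0
```

```bash
python3 s.py
python3 - <<'E'
from rect import *
im,d,c=grab('wrist','w15.png')
vv,uu=np.mgrid[0:400,0:640]; P=px2w(c,uu.ravel(),vv.ravel(),d.ravel()); ok=d.ravel()>0
n=ok&(P[:,2]>71)&(P[:,2]<77)&(np.hypot(P[:,0]-520.6,P[:,1]-173.9)<60)
C,R=cv2.minEnclosingCircle(P[n][:,:2].astype(np.float32)); print(C,R,n.sum())
for c0 in (np.array(C),np.array([520.6,173.9])): print(angles(im,d,c,c0))
# hex orientation: side-face + top outline points -> fold hull edges mod 60
top=ok&(abs(P[:,2]-112)<3)&(np.hypot(P[:,0]-C[0],P[:,1]-C[1])<23)
Q=P[top][:,:2]-C; best=[(a,max(0,0)) for a in []]
A=np.arange(0,60,.5); H=[]
for a in A:
    e=[np.percentile(Q@[np.cos(np.radians(a+60*k)),np.sin(np.radians(a+60*k))],99.5) for k in range(6)]
    H.append(np.sort(e)[2:].sum())
print('flat normal mod 60',A[int(np.argmin(H))],len(Q))
E
```

```text
[484.9 100.8 200.4] yaw 16.31 w 22.1 g 30.0 F [-0.06 -1.07 -2.61] M [ 0.045 -0.001 -0.001] t 40.275 e6 -0.003 j [ 0.14 -0.2   1.57  0.    1.77  1.42]
(520.1563720703125, 174.14837646484375) 39.950157165527344 3542
{'stripe_top': (-61.4, 52), 'white': (-2.7, 113), 'green': (-62.3, 100)}
{'stripe_top': (-62.5, 49), 'white': (-2.4, 109), 'green': (-62.8, 96)}
flat normal mod 60 56.0 832
```

The stripe is now at about -62° against the green mark at -62.5°: one flat past finger-tight. I lay the wrench on the mat.

Emit:
servo_tool([
  {"ax":0,"ay":0,"az":0,"x":-0.8,"y":2.6,"z":0,"jaw":0},
  {"ax":0,"ay":0,"az":0,"x":-1.6,"y":5.2,"z":0,"jaw":0},
  {"ax":0,"ay":0,"az":0,"x":-1.6,"y":5.2,"z":0,"jaw":0},
  {"ax":0,"ay":0,"az":0,"x":-1.6,"y":5.2,"z":0,"jaw":0},
  {"ax":0,"ay":0,"az":0,"x":-0.8,"y":2.6,"z":0,"jaw":0},
  {"ax":0,"ay":0,"az":-0.17,"x":0,"y":0,"z":0,"jaw":0},
  {"ax":0,"ay":0,"az":-0.17,"x":0,"y":0,"z":0,"jaw":0},
  {"ax":0,"ay":0,"az":-0.17,"x":0,"y":0,"z":0,"jaw":0},
  {"ax":0,"ay":0,"az":-0.17,"x":0,"y":0,"z":0,"jaw":0},
  {"ax":0,"ay":0,"az":-0.17,"x":0,"y":0,"z":0,"jaw":0},
  {"ax":0,"ay":0,"az":-0.17,"x":0,"y":0,"z":0,"jaw":0},
  {"ax":0,"ay":0,"az":-0.17,"x":0,"y":0,"z":0,"jaw":0},
  {"ax":0,"ay":0,"az":0,"x":0,"y":0,"z":5,"jaw":0},
  {"ax":0,"ay":0,"az":0,"x":0,"y":0,"z":5,"jaw":0},
  {"ax":0,"ay":0,"az":0,"x":0,"y":0,"z":5,"jaw":0},
  {"ax":0,"ay":0,"az":0,"x":0,"y":0,"z":2,"jaw":0},
  {"ax":0,"ay":0,"az":0,"x":0,"y":0,"z":0,"jaw":0},
  {"ax":0,"ay":0,"az":0,"x":0,"y":0,"z":0,"jaw":0},
])

```text
time_s: 42.58
tool_pos: [482.4, -117.2, 31.2]
eef_rot: [0.001, 0.74, 0.672, 0.0]
force: [-0.6, -0.3, -2.6]
width: 21.6
grip_force: 30.0
```

```bash
python3 s.py; python3 -c "
from h import *
go([482,-116,15])"
```

```text
[ 482.4 -117.2   31.2] yaw 84.52 w 21.6 g 30.0 F [-0.57 -0.34 -2.59] M [-0.025 -0.086  0.027] t 42.575 e6 0.0 j [-0.31 -0.13  1.81  0.    1.46 -0.21]
pos [ 482.4 -117.2   31.2] yaw 84.52 j6 -0.21 tool shift cm [ 0.11 -0.05  1.62]
```

Emit:
servo_tool([
  {"ax":0,"ay":0,"az":0,"x":0,"y":0,"z":0.8,"jaw":0},
  {"ax":0,"ay":0,"az":0,"x":0,"y":0,"z":0.4,"jaw":0},
  {"ax":0,"ay":0,"az":0,"x":0,"y":0,"z":0.2,"jaw":0},
  {"ax":0,"ay":0,"az":0,"x":0,"y":0,"z":0,"jaw":0},
  {"ax":0,"ay":0,"az":0,"x":0,"y":0,"z":0,"jaw":0},
])

```text
time_s: 43.2
tool_pos: [481.3, -117.1, 16.1]
eef_rot: [0.0, 0.74, 0.672, 0.0]
force: [-0.4, -0.4, -3.5]
width: 21.8
grip_force: 30.0
```

```bash
python3 s.py
```

```text
[ 481.3 -117.1   16.1] yaw 84.5 w 21.8 g 30.0 F [-0.41 -0.42 -3.54] M [-0.063 -0.146  0.026] t 43.2 e6 -0.0 j [-0.31 -0.12  1.83 -0.    1.43 -0.21]
```

Emit:
servo_tool([
  {"ax":0,"ay":0,"az":0,"x":0,"y":0,"z":0.13,"jaw":0},
  {"ax":0,"ay":0,"az":0,"x":0,"y":0,"z":0,"jaw":0},
  {"ax":0,"ay":0,"az":0,"x":0,"y":0,"z":0,"jaw":0.4},
  {"ax":0,"ay":0,"az":0,"x":0,"y":0,"z":0,"jaw":0.7},
  {"ax":0,"ay":0,"az":0,"x":0,"y":0,"z":0,"jaw":1},
  {"ax":0,"ay":0,"az":0,"x":0,"y":0,"z":-4,"jaw":1},
  {"ax":0,"ay":0,"az":0,"x":0,"y":0,"z":-6,"jaw":1},
  {"ax":0,"ay":0,"az":0,"x":0,"y":0,"z":-4,"jaw":1},
  {"ax":0,"ay":0,"az":0,"x":0,"y":0,"z":0,"jaw":1},
  {"ax":0,"ay":0,"az":0,"x":0,"y":0,"z":0,"jaw":1},
])

```text
time_s: 44.45
tool_pos: [480.9, -116.9, 153.8]
eef_rot: [-0.0, 0.74, 0.672, -0.0]
force: [0.1, 0.5, -0.2]
width: 87.8
grip_force: 0.0
```

```bash
python3 s.py
python3 - <<'E'
from rect import *
im,d,c=grab('wrist','w16.png')
cf,P=wrench(im,d,c); print(len(P),np.percentile(P[:,2],[5,50,95]).round(1))
rc=cv2.minAreaRect(P[:,:2].astype(np.float32)); print(rc,cv2.boxPoints(rc).round(1).tolist())
E
```

```text
[ 480.9 -116.9  153.8] yaw 84.5 w 87.8 g 0.0 F [ 0.07  0.48 -0.23] M [-0.084 -0.067  0.016] t 44.45 e6 0.001 j [-0.31 -0.19  1.65  0.    1.69 -0.21]
3821 [13.2 14.5 15.7]
((480.7055358886719, -119.22740936279297), (182.96763610839844, 57.51251220703125), 84.98905944824219) [[444.1000061035156, -207.8000030517578], [501.3999938964844, -212.89999389648438], [517.2999877929688, -30.600000381469727], [460.0, -25.600000381469727]]
```

```bash
python3 -c "
from bench import r
print(r.close_job())"
```

```text
the job is handed in; nothing more can be done
None
```

The job is handed in at about 44 s, verdict not shown: the nut went finger-tight, then one flat on (stripe within about 1° of green), and the wrench lies flat on the blue mat. On the first try the nut backed off about 7° with the jaw, so I re-engaged and retightened it, then slid the wrench off under slight clockwise torque.

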